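Draw the tag slide out past its ratchet and set the dot under the needle

ROBOT

A 6-joint arm with a two-finger parallel gripper is mounted at the origin on the work surface. World frame = base frame: x ahead of the robot, y to its left, z up, the work surface at z = 0. Lengths are in mm, angles in rad, forces in N, time in s.
With the tool pointing down it reaches from about 375 to 925 mm from the base axis. Payload 5.7 kg.
Tool frame: the origin (TCP) lies at the very end of the fingers, on their centre line; the grasp point (between the pads) lies 19 mm behind it; z points along the fingers, y is the direction in which the jaws open and shut (so a half turn about z gives the same grasp; the last joint's range is limited). The gripper opens to 88 mm and grips with 3 to 60 N. Pads are 20 mm wide; open, the fingers measure 115 mm over their backs; the gripper's body (75 mm by 178 mm) begins 61 mm behind the grasp point.
Start: joints at [1.098, 0.359, 1.51, -0, 1.272, -0.115], TCP at [210.119, 561.972, 222.623] pointing down, gripper open.
Joint ranges: [-2.97, 2.97], [-1.01, 2.36], [0.21, 2.38], [-0.96, 4.11], [0.2, 2.71], [-2.98, 2.98]. Speed limits (rad/s): [2.39, 2.39, 3.14, 3.14, 3.14, 3.14].

INTERFACE

Orientations are given as a unit quaternion [w, x, y, z].
In Python, from cell import arm, capture, camera_params gives the robot as it stands.
- The arm moves only by the tool arm_command, never from a script. Its argument "steps" is a list of rows, each a list of 4 numbers: the shift along the tool's x, y, z in m, then the turn about the tool's z in rad. In form: [[x, y, z, yaw], ...]. A call has 1 to 12 rows; each row shifts and turns the commanded pose from where the row before left it, along the tool's axes as they then stand; what a row does not reach is not made up. A row lasts 1/12 s, in which the tool goes at most 41.7 mm and 7.16 degrees, less where a joint would pass 70% of its speed; a pose out of reach is approached as far as the arm can. A call with a gripper value outside its range is refused whole. "fingers" is the closure, from 0 (fully open) to 1 (shut), set as the call begins (left out, the last holds). The fingers move at their own pace and stop on an object; "squeeze" is the grip in N (left out, the last holds). Time passes only in rows, so rows that do not move let the fingers close. It gives the time, the measured TCP pose, the force and the opening at its end, in the units of the state.
- arm.get_obs(): the state, without advancing time (a new reading comes with each control period).
- capture(name): name is "scene" or "top" or "wrist"; returns (picture, depth): 420x560x3 uint8, red, green, blue; 420x560 float32, mm along the optical axis (not along the pixel's ray), 0 where there is no reading.
- camera_params(name): a dict with "fx", "fy", "cx", "cy" (pixels), "extrinsics" (4x4, takes a point from world to camera coordinates); the wrist camera has in their place "mount" (4x4, takes a point from camera to tool coordinates, whose origin is the TCP and whose axes are the flange's). Camera axes: x right, y down, z forward; pixel columns grow to the right and rows downward; lengths in mm; the calibration is good to about 2 mm. The wrist camera is an equidistant fisheye: a pixel r from the principal point sees the ray r / f radians off the axis. A picture is of the moment at which its call begins: read the wrist's pose just before it. camera_params takes no time and is no camera call.
- arm.hand_in(): hands the job in, once; it reports no verdict.
The state is a dict: "t": time; "qpos": joint angles; "qvel": joint speeds; "joint_torque": joint torques, N m; "tcp_pos": TCP position; "orientation": TCP orientation; "ft_force": force on the tool from outside, world axes, zero at the start; "ft_torque": the same for the moment, N m; "gripper_width": opening from 0.0 (shut) to 1.0 (fully open).
Only numpy, scipy, OpenCV 4.12 (cv2) and the standard library are available. Lean on these libraries where they do the work, as an engineer would, in place of code of your own. Each camera call takes 0.05 s, during which the arm holds its last target.

TASK

Get the pet-tag marking press ready for its next mark: flip the red-balled pawl lever over towards the black pull so that the pawl is up and clear of the rack, then draw the tag slide out by that pull until the red dot on the brass tag is right under the needle point, anywhere within the dot. Then flip the lever back so that the pawl drops into the rack again, with the dot still under the needle, and leave the tin, screwdriver, mug, gel bottle and pen pot where they stand.

Things in the scene. Friction and masses are not known exactly. Their poses are not given: they have to be found in the camera images.
- press: Fixed tag marking press: grey base 320 x 185 x 12 mm, blue C-frame, needle, slide, pawl. Origin: on the desk under the slide's centre line, midway along the base, 110 mm behind the pull's pushed-in place. x runs along the slide, about to the robot's right (it is drawn out along -x), y points away from the robot, z up. Blue column on the robot's side: x -110 to -60, y -105 to -80 mm, 150 mm high.
- frame_edge (a point): Middle of the lower front edge of the blue arm that reaches from the column over the slide: at x -110, y 0, z 127 mm of the press. The arm spans x -110 to -60, y -105 to +30, z 127 to 150 mm (a small cap to 156). Pushed in, the pull stands under this edge, so the gripper must lean out along the press's -x (to the robot's left), about 40 degrees, to take it. Nothing else is above the slide there.
- needle_tip (a point): Point of the fixed downward needle under the blue arm, 36 mm above the desk, 7.6 mm above the tag; at x -70, y -12 mm of the press, axes as the press. The needle's steel holder, 20 mm thick, starts 29 mm further up.
- red_dot (a point): Centre of the red dot, 8 mm across, on top of the brass disc tag (32 mm across) carried by the slide. Drawing the slide out moves it along the press's -x axis towards the needle; it runs on the needle's line, so only the distance along x has to be set. Axes as the press.
- pull_grip (a point): Middle of the black upright pull at the front end of the slide: 16 mm along x, 18 mm along y. This point is 50 mm above the desk, the pull's top at 70 mm, the slide's top face under it at 24 mm. Grip it across y. At x -110 mm of the press, less the slide's joint value. Axes as the press.
- slide (a joint): How far the aluminium slide is drawn out (to the robot's left), m: 0 in, 0.08 its stop. Starts at 0 to 0.014; must come out 36 to 50 mm more. About 3 N of friction; stays where it is left. A steel rack along it has saw teeth 14 mm apart, 4.5 mm high: with the pawl down the slide can be pushed in, clicking, but not drawn out (only the slack of at most one tooth).
- pawl_knob (a point): Centre of the red ball (18 mm across) on the pawl's lever, 70 mm from its pin. Pin along y at x +20, y +28, z +50 mm of the press. Pawl down: the lever leans 20 degrees to +x, away from the pull, ball at x +44, z +116 mm. Pawl fully up: 32 degrees to -x, towards the pull, ball at x -17, z +110 mm. Nothing else stands within 25 mm of the ball.
- pawl (a joint): Angle of the pawl, rad: 0 down in the rack (up to 0.07 when its nose rests on a tooth), 0.9 fully up. Pushing the red ball towards the pull (-x of the press) lifts the nose out of the rack. Works as a toggle: light to move (under 0.5 N); by its own weight it falls to fully up beyond about 0.65, and down below about 0.4.
- tag_tin: Round aluminium tin of blank tags with a blue lid, 66 mm across, 42 mm high, on the desk beside the rear end of the press. Not part of the job. Origin at its underside.
- screwdriver: Screwdriver with an orange handle, about 160 mm long, lying along the far side of the press. Not part of the job. Origin at its underside.
- mug: White mug, 80 mm across, 95 mm high. Not part of the job. Origin at its underside.
- gel_bottle: White hand-gel bottle with a blue cap, 60 mm across, 160 mm high. Not part of the job. Origin at its underside.
- pen_pot: White pot with black patches, 76 mm across, holding four pens, about 160 mm high. Not part of the job. Origin at its underside.

How it is judged (in metres and radians):
On the way, in this order (a step that is already met when the one before it is completed fails the run):
1. the pawl is flipped up, clear of the rack (value of joint pawl above 0.6 rad), for 0.2 s.
2. the slide is drawn out so that the red dot is under the needle point (horizontal distance between red_dot and needle_tip below 0.004 m), for 0.2 s.
At the end, for the whole second after the job is handed in: The needle point is over the red dot (within 4 mm of its centre, seen from above), the slide is at rest and the pawl is down in the rack (below 0.12 rad) (horizontal distance between red_dot and needle_tip below 0.004 m and value of joint pawl below 0.12 rad and velocity of joint slide between -0.01 and 0.01 m/s); the robot touches nothing.
It fails at once if the tin, screwdriver, mug, gel bottle or pen pot was pushed away by more than 30 mm or knocked over (distance of any of tag_tin, screwdriver, mug, gel_bottle, pen_pot from where it was at the start of the episode above 0.03 m or angle between any of tag_tin, mug, gel_bottle, pen_pot's own z axis and vertical above 0.6 rad).
It also fails if it takes over 58 s, if anything falls off the work surface, if the arm or the gripper's body presses on something with over 40 N, if the wrist force passes 120 N, or if a joint passes its speed limit or range.

## Working session

There is one attempt and no reset: what is moved stays moved. The work goes in short steps, Python scripts to look and compute and a tool call to move; the robot and the scene stay as the last step left them, time stands still between calls to the robot, and variables do not carry over. Pictures are saved under pics/ and viewed, and the job is handed in when it is done.

Besides the shell and the picture viewer there is one more tool, called after "Request:" by a JSON object that holds its "api" and its "payload", one argument or row to a line. arm_command: Moves the arm, as the interface text tells. Its arguments: {"type":"object","properties":{"steps":{"type":"array"},"fingers":{"type":"number"},"squeeze":{"type":"number"}},"required":["steps"]}

```bash
mkdir -p pics; cat > h.py <<'E'
import numpy as np,cv2
from cell import arm,capture,camera_params
def save(n,img): cv2.imwrite('pics/'+n+'.png',cv2.cvtColor(img,cv2.COLOR_RGB2BGR))
E
python3 - <<'E'
from h import *
o=arm.get_obs();print(o['t'],o['tcp_pos'],o['orientation'],o['gripper_width'])
for n in ['scene','top']:
    p,d=capture(n);save(n+'0',p);np.savez('pics/'+n+'0.npz',p=p,d=d);c=camera_params(n);print(n,c)
print(camera_params('wrist'))
E
```

```text
0.0 [209.8449384  561.39075265 221.81699402] [-2.52352690e-04  1.77948762e-01  9.84039339e-01 -8.68333574e-04] 0.9991699307881072
scene {'fx': 387.1958621694291, 'fy': 387.1958621694291, 'cx': 271.84086887982687, 'cy': 206.19499559175924, 'extrinsics': array([[ 6.86902871e-01,  7.26740403e-01,  3.58231755e-03,
        -4.07015426e+02],
       [ 5.21082615e-01, -4.89070590e-01, -6.99487574e-01,
        -2.76692199e+02],
       [-5.06593875e-01,  4.82346706e-01, -7.14635782e-01,
         1.63061227e+03],
       [ 0.00000000e+00,  0.00000000e+00,  0.00000000e+00,
         1.00000000e+00]])}
top {'fx': 521.7162251562069, 'fy': 521.7162251562069, 'cx': 281.97878751820656, 'cy': 214.10339154314522, 'extrinsics': array([[-3.52818874e-03, -9.99988072e-01,  3.37743858e-03,
        -1.10316485e+01],
       [-9.91367631e-01,  3.05506782e-03, -1.31075881e-01,
         6.33067111e+02],
       [ 1.31064000e-01, -3.81074374e-03, -9.91366585e-01,
         1.29711579e+03],
       [ 0.00000000e+00,  0.00000000e+00,  0.00000000e+00,
         1.00000000e+00]])}
{'fx': 325.19226210127806, 'fy': 325.19226210127806, 'cx': 274.03547627869096, 'cy': 211.00603967059038, 'mount': array([[ 1.30639335e-05, -9.66225330e-01, -2.57698685e-01,
         6.90581388e+01],
       [ 9.99999828e-01, -1.38498402e-04,  5.69985817e-04,
        -2.61384902e-01],
       [-5.86425590e-04, -2.57698648e-01,  9.66225162e-01,
        -1.62459231e+02],
       [ 0.00000000e+00,  0.00000000e+00,  0.00000000e+00,
         1.00000000e+00]])}
```

View pics/scene0.png

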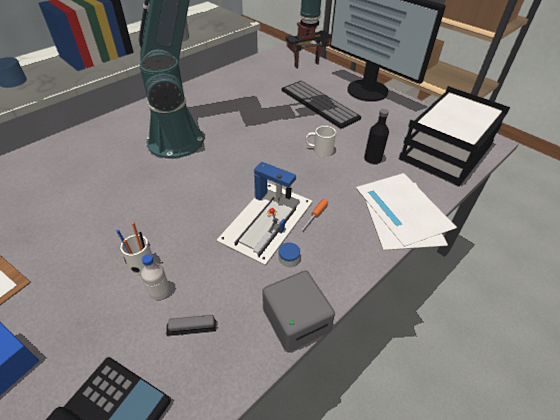

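View pics/top0.png

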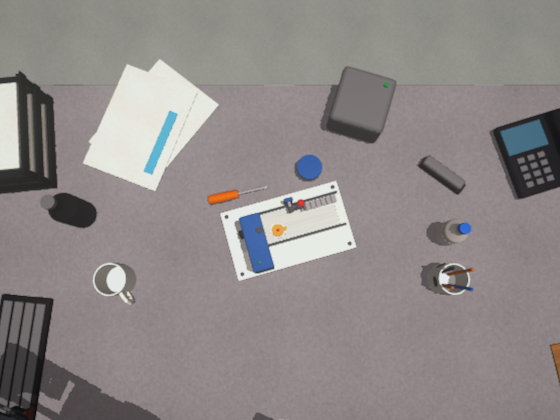

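The press sits near (288, 230) in the top view, with the blue arm at (257, 243), the red ball at (301, 203) and the dark screws at the base corners. I'll fit its pose next.

```bash
cat >> h.py <<'E'
def ray(c,uv):
    E=c['extrinsics'];R=E[:3,:3];t=E[:3,3]
    d=R.T@np.array([(uv[0]-c['cx'])/c['fx'],(uv[1]-c['cy'])/c['fy'],1]);return -R.T@t,d
def onz(c,uv,z):
    o,d=ray(c,uv);return o+d*(z-o[2])/d[2]
def proj(c,P):
    E=c['extrinsics'];q=E[:3,:3]@P+E[:3,3];return np.array([c['fx']*q[0]/q[2]+c['cx'],c['fy']*q[1]/q[2]+c['cy']])
E
python3 - <<'E'
from h import *
p=np.load('pics/top0.npz')['p'];c=camera_params('top')
hsv=cv2.cvtColor(p,cv2.COLOR_RGB2HSV)
# base: all non-desk pixels in window, brightness
w=(p.min(2)>190)|((hsv[...,1]>120)&(hsv[...,0]>100)&(hsv[...,0]<125))
m=np.zeros(w.shape,np.uint8);m[170:290,205:365]=w[170:290,205:365]
m=cv2.morphologyEx(m,cv2.MORPH_CLOSE,np.ones((5,5)))
cs,_=cv2.findContours((p.min(2)>200).astype(np.uint8)*0+m,cv2.RETR_EXTERNAL,cv2.CHAIN_APPROX_NONE)
k=max(cs,key=cv2.contourArea)
r=cv2.minAreaRect(k);print(r)
b=cv2.boxPoints(r);W=np.array([onz(c,q,12) for q in b]);print(b,W.round(1));
for i in range(4):
    e=W[(i+1)%4]-W[i];print(np.linalg.norm(e),np.degrees(np.arctan2(e[1],e[0])))
print('centre',W.mean(0))
for nm in ['top','scene']:
    q=np.load(f'pics/{nm}0.npz')['p'];h=cv2.cvtColor(q,cv2.COLOR_RGB2HSV)
    rm=((h[...,1]>170)&((h[...,0]<5)|(h[...,0]>174))&(h[...,2]>120)).astype(np.uint8)
    n,l,s,ce=cv2.connectedComponentsWithStats(rm)
    print(nm,[(s[i,4],ce[i].round(1)) for i in range(1,n) if s[i,4]>2])
x=cv2.resize(p[175:285,210:365],None,fx=5,fy=5,interpolation=cv2.INTER_CUBIC);cv2.polylines(x,[((b-[210,175])*5+2).astype(int)],True,(0,255,0));save('topz',x)
q=np.load('pics/scene0.npz')['p'];save('scz',cv2.resize(q[155:270,210:340],None,fx=5,fy=5,interpolation=cv2.INTER_CUBIC))
E
```

```text
((287.489501953125, 230.1551513671875), (69.80927276611328, 122.10869598388672), 74.21924591064453)
[[219.24377 213.17024]
 [336.75012 179.96193]
 [355.73523 247.14006]
 [238.22888 280.3484 ]] [[ 639.9  151.3   12. ]
 [ 727.7 -158.6   12. ]
 [ 549.6 -204.9   12. ]
 [ 464.9  100.2   12. ]]
322.0603682413196 -74.18913399949172
183.9961404678687 -165.4065651802163
316.6777357740409 105.51036159197609
182.2996943434778 16.275303540490125
centre [595.5394633  -27.98700721  12.        ]
top [(np.int32(25), array([300.6, 202.4])), (np.int32(4), array([277.5, 229.5]))]
scene [(np.int32(16), array([271.4, 210.2]))]
```

View pics/topz.png

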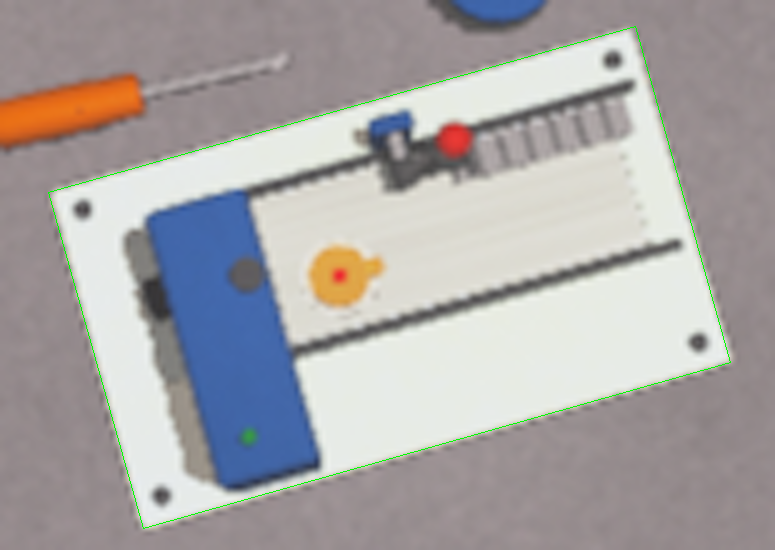

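View pics/scz.png

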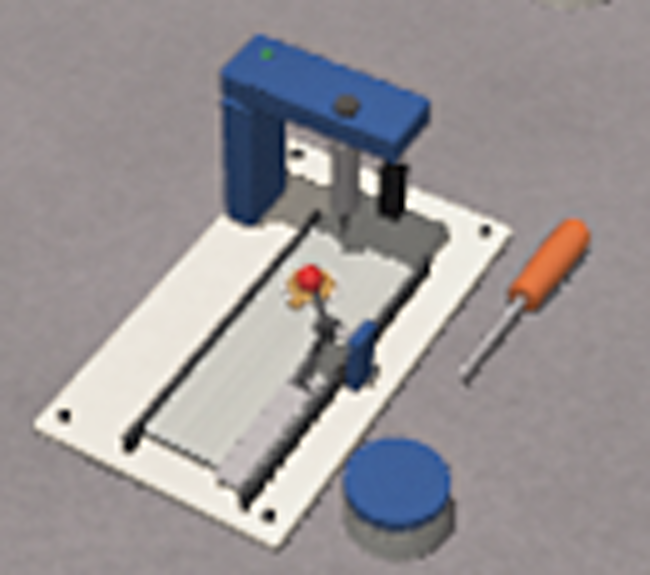

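The top zoom shows the base outline, the dot at about (277.5, 229.5) and the ball at (300.6, 202.4). Next I'll combine these into the press pose.

```bash
python3 - <<'E'
from h import *
T=np.load('pics/top0.npz');p=T['p'];c=camera_params('top');cs_=camera_params('scene')
th=np.radians(-74.4);ex=np.array([np.cos(th),np.sin(th),0]);ey=np.array([-ex[1],ex[0],0])
B=np.array([595.5,-28.0,0])
h=cv2.cvtColor(p,cv2.COLOR_RGB2HSV)
m=((h[...,1]>110)&(h[...,0]>100)&(h[...,0]<125)).astype(np.uint8)
n,l,s,ce=cv2.connectedComponentsWithStats(m[190:290,225:285]);i=1+np.argmax(s[1:,4])
k=np.argwhere(l==i)[:,::-1].astype(np.float32)+[225,190]
r=cv2.minAreaRect(k.astype(np.float32));b=cv2.boxPoints(r)
W=np.array([onz(c,q,150) for q in b]);C=W.mean(0);print('arm',W.round(1),C)
print('sides',[np.linalg.norm(W[i]-W[i-1]).round(1) for i in range(4)])
O=C-ex*-85-ey*-37.5;print('origin from arm',O.round(1), 'base c rel',(B-O)@ex,(B-O)@ey)
# depth-based
# ball by two rays
def tri(a,b):
    o1,d1=ray(c,a);o2,d2=ray(cs_,b)
    A=np.stack([d1,-d2],1);t=np.linalg.lstsq(A,o2-o1,rcond=None)[0];P,Q=o1+d1*t[0],o2+d2*t[1];return (P+Q)/2,np.linalg.norm(P-Q)
P,g=tri([300.6,202.4],[271.4,210.2]);print('ball',P,g)
P2=onz(c,[300.6,202.4],116);print('ball z116',P2,'->origin',P2-ex*44-ey*28)
# holes
hm=((p.max(2)<110)).astype(np.uint8);n,l,s,ce=cv2.connectedComponentsWithStats(hm[170:290,205:365])
for i in range(1,n):
    if 2<s[i,4]<20: print('hole',s[i,4],(ce[i]+[205,170]).round(1),onz(c,ce[i]+[205,170],12).round(1))
D=onz(c,[277.5,229.5],28.4);print('dot',D)
for O in (O,P2-ex*44-ey*28): print((D-O)@ex,(D-O)@ey)
E
```

```text
arm [[609.7  90.1 150. ]
 [622.7  44.1 150. ]
 [494.5   7.9 150. ]
 [481.9  53.3 150. ]] [552.20594545  48.83635666 150.        ]
sides [np.float64(133.0), np.float64(47.8), np.float64(133.2), np.float64(47.1)]
origin from arm [611.2 -22.9 150. ] base c rel 0.648531882829766 -16.46360654171411
ball [652.036205   -58.42522145 113.43020108] 0.3468074603981556
ball z116 [651.74968622 -58.18922717 116.        ] ->origin [612.94866225 -23.33982921 116.        ]
hole 6 [332.  186.5] [ 710.1 -145.7   12. ]
hole 5 [226.2 216.4] [631.3 133.   12. ]
hole 6 [349.2 242.8] [ 560.9 -188.    12. ]
hole 4 [241.5 273.5] [482.5  91.9  12. ]
dot [594.72455491  -1.47117198  28.4       ]
-25.111574766128783 -10.076358551119762
-25.963895711291787 -11.671862617170627
```

Request:
{"api": "arm_command", "payload": {
  "steps": [
    [0, 0, -0.04, 0],
    [0, 0, -0.04, 0],
    [-0.028, -0.022, -0.004, 0],
    [-0.028, -0.022, -0.004, 0],
    [-0.028, -0.022, -0.004, 0],
    [-0.028, -0.022, -0.004, 0],
    [-0.028, -0.022, -0.004, 0],
    [-0.028, -0.022, -0.004, 0],
    [-0.028, -0.022, -0.004, 0],
    [-0.028, -0.022, -0.004, 0],
    [-0.028, -0.022, -0.004, 0],
    [-0.028, -0.022, -0.004, 0]
  ]
}}

```text
t: 1.1
tcp_pos: [395.6, 256.2, 342.6]
orientation: [-0.0, 0.178, 0.984, -0.0]
ft_force: [0.5, 0.1, 0.1]
gripper_width: 1.001
```

Request:
{"api": "arm_command", "payload": {
  "steps": [
    [-0.028, -0.022, 0, 0],
    [-0.028, -0.022, 0, 0],
    [-0.028, -0.022, 0, 0],
    [-0.028, -0.022, 0, 0],
    [-0.028, -0.022, 0, 0],
    [0, 0, 0, 0.12],
    [0, 0, 0, 0.12],
    [0, 0, 0, 0.12],
    [0, 0, 0, 0.12],
    [0, 0, 0, 0.12],
    [0, 0, 0, 0.12],
    [0, 0, 0, 0.12]
  ]
}}

```text
t: 2.1
tcp_pos: [487.6, 105.7, 342.2]
orientation: [-0.0, 0.566, 0.824, -0.0]
ft_force: [-0.9, 0.7, 0.1]
gripper_width: 1.001
```

```bash
python3 - <<'E'
from h import *
o=arm.get_obs();print(o['t'],o['tcp_pos'].round(1),o['orientation'].round(4),o['qpos'].round(3))
p,d=capture('wrist');save('w1',p)
E
```

```text
2.1 [487.6 105.7 342.2] [-4.000e-04  5.662e-01  8.243e-01 -4.000e-04] [ 0.075  0.119  1.54  -0.     1.484 -0.292]
```

View pics/w1.png

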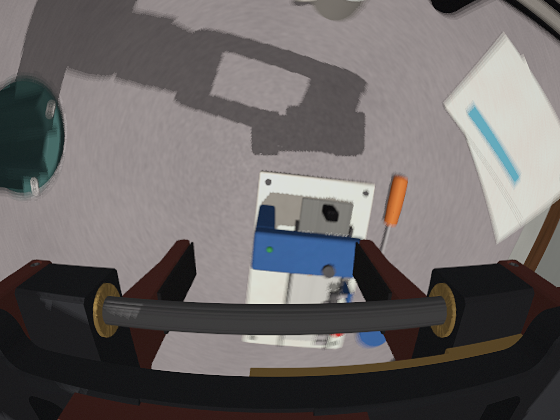

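The wrist view shows the pull's black top at about (330, 212), in front of the blue arm, with the base corners at (262, 173) and (374, 185).

```bash
cat >> h.py <<'E'
from scipy.spatial.transform import Rotation as Ro
def wray(o,uv):
    c=camera_params('wrist');q=o['orientation'];R=Ro.from_quat([q[1],q[2],q[3],q[0]]).as_matrix()
    x=(np.array(uv)-[c['cx'],c['cy']])/c['fx'];a=np.linalg.norm(x);d=np.array([*(x/a*np.sin(a)),np.cos(a)])
    M=c['mount'];return o['tcp_pos']+R@M[:3,3],R@M[:3,:3]@d
def wonz(o,uv,z):
    s,d=wray(o,uv);return s+d*(z-s[2])/d[2]
th=np.radians(-74.4);ex=np.array([np.cos(th),np.sin(th),0]);ey=np.array([-ex[1],ex[0],0]);O=np.array([612,-23.,0])
def loc(P): v=P-O;return np.array([v@ex,v@ey,P[2]])
def glob(x,y,z): return O+ex*x+ey*y+np.array([0,0,z])
E
python3 - <<'E'
from h import *
p=cv2.imread('pics/w1.png')[...,::-1];o=arm.get_obs()
x=cv2.resize(p[160:350,230:410],None,fx=4,fy=4,interpolation=cv2.INTER_CUBIC)[:600];save('w1z',x)
for uv in [(262,173),(374,185),(243.5,342.5)]: print(uv,loc(wonz(o,uv,12)).round(1))
for uv in [(256,231),(355,238),(353,275),(251,267)]: print(uv,loc(wonz(o,uv,150)).round(1))
for uv in [(330,212)]: print(uv,loc(wonz(o,uv,70)).round(1))
E
```

```text
(262, 173) [-154.1 -102.9   12. ]
(374, 185) [-152.3   75.    12. ]
(243.5, 342.5) [ 164.1 -114.1   12. ]
(256, 231) [-106.9 -100.9  150. ]
(355, 238) [-107.9   15.9  150. ]
(353, 275) [-59.6  21.8 150. ]
(251, 267) [ -60.9 -103.8  150. ]
(330, 212) [-116.6   -2.5   70. ]
```

View pics/w1z.png

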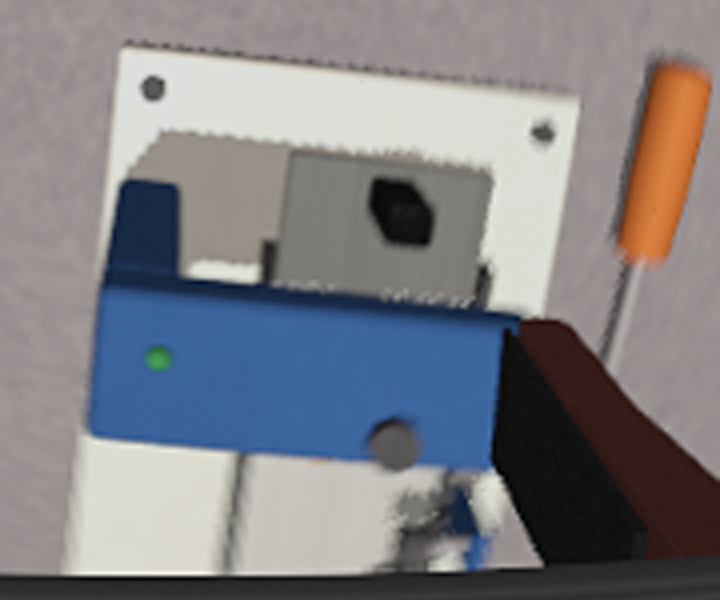

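The base, arm and top-camera fits agree, and the pull sits at about x -117 to -119, so the joint is near 8 mm. The commands can't tilt the tool directly. I'll check whether reaching past the workspace edge on the right, high and in the clear, leaves the tool leaning.

Request:
{"api": "arm_command", "payload": {
  "steps": [
    [0, 0, 0, 0.096],
    [-0.035, -0.02, 0, 0],
    [-0.035, -0.02, 0, 0],
    [-0.035, -0.02, 0, 0],
    [-0.035, -0.02, 0, 0],
    [-0.035, -0.02, 0, 0],
    [-0.035, -0.02, 0, 0],
    [-0.035, -0.02, 0, 0],
    [-0.035, -0.02, 0, 0],
    [-0.035, -0.02, 0, 0],
    [-0.035, -0.02, 0, 0],
    [-0.035, -0.02, 0, 0]
  ]
}}

```text
t: 3.15
tcp_pos: [380.5, -326.4, 342.6]
orientation: [-0.0, 0.602, 0.799, 0.0]
ft_force: [0.7, -0.4, 0.6]
gripper_width: 0.998
```

Request:
{"api": "arm_command", "payload": {
  "steps": [
    [-0.035, -0.02, 0, 0],
    [-0.035, -0.02, 0, 0],
    [-0.035, -0.02, 0, 0],
    [-0.035, -0.02, 0, 0],
    [-0.035, -0.02, 0, 0],
    [-0.035, -0.02, 0, 0],
    [-0.035, -0.02, 0, 0],
    [-0.035, -0.02, 0, 0],
    [-0.035, -0.02, 0, 0],
    [-0.035, -0.02, 0, 0],
    [-0.035, -0.02, 0, 0],
    [-0.035, -0.02, 0, 0]
  ]
}}

```text
t: 4.15
tcp_pos: [264.8, -795.8, 342.1]
orientation: [-0.0, 0.602, 0.799, 0.0]
ft_force: [-0.1, -0.5, 0.4]
gripper_width: 1.0
```

```bash
python3 - <<'E'
from h import *
o=arm.get_obs();print(o['t'],o['tcp_pos'].round(1),o['orientation'].round(4),o['qpos'].round(3))
E
```

```text
4.15 [ 264.8 -795.8  342.1] [-3.000e-04  6.015e-01  7.988e-01  2.000e-04] [-1.332  0.689  0.662 -0.     1.792 -1.612]
```

Request:
{"api": "arm_command", "payload": {
  "steps": [
    [-0.03, 0, 0, 0],
    [-0.03, 0, 0, 0],
    [-0.03, 0, 0, 0],
    [-0.03, 0, 0, 0],
    [-0.03, 0, 0, 0],
    [-0.03, 0, 0, 0]
  ]
}}

```text
t: 4.65
tcp_pos: [297.2, -913.8, 312.5]
orientation: [0.022, 0.601, 0.799, -0.015]
ft_force: [1.2, -0.5, 0.5]
gripper_width: 0.995
```

```bash
python3 - <<'E'
from h import *
o=arm.get_obs();print(o['t'],o['tcp_pos'].round(1),o['orientation'].round(4),o['qpos'].round(3))
E
```

```text
4.65 [ 297.2 -913.8  312.5] [ 0.0221  0.6013  0.7985 -0.0152] [-1.33   0.945  0.218  0.005  1.925 -1.608]
```

Reaching past the limit does tilt the tool. It is now 3° with the fingers towards press +x, which is the lean I need, so I'll carry on.

Request:
{"api": "arm_command", "payload": {
  "steps": [
    [-0.04, 0, 0, 0],
    [-0.04, 0, 0, 0],
    [-0.04, 0, 0, 0],
    [-0.04, 0, 0, 0],
    [-0.04, 0, 0, 0],
    [-0.04, 0, 0, 0],
    [-0.04, 0, 0, 0],
    [-0.04, 0, 0, 0]
  ]
}}

```text
t: 5.32
tcp_pos: [320.4, -1019.3, 277.3]
orientation: [0.115, 0.596, 0.791, -0.082]
ft_force: [0.3, 1.0, -0.5]
gripper_width: 1.007
```

```bash
cat > st.py <<'E'
from h import *
o=arm.get_obs();q=o['orientation'];R=Ro.from_quat([q[1],q[2],q[3],q[0]]).as_matrix()
print(o['t'],o['tcp_pos'].round(1),'loc',loc(o['tcp_pos']).round(1),o['qpos'].round(3))
L=np.stack([ex,ey,[0,0,1]]);print('tool axes (cols) in press frame\n',(L@R).round(3),'lean',np.degrees(np.arccos(-R[2,2])).round(1),'F',o['ft_force'].round(1),o['gripper_width'])
E
python3 st.py
```

```text
5.3167 [  320.4 -1019.3   277.3] loc [ 881.1 -548.8  277.3] [-1.339  0.999  0.216  0.022  1.644 -1.614]
tool axes (cols) in press frame
 [[-0.96  -0.009  0.28 ]
 [-0.006  1.     0.011]
 [-0.28   0.009 -0.96 ]] lean 16.3 F [ 0.3  1.  -0.5] 1.007154063324332
```

Request:
{"api": "arm_command", "payload": {
  "steps": [
    [-0.04, 0, 0, 0],
    [-0.04, 0, 0, 0],
    [-0.04, 0, 0, 0],
    [-0.04, 0, 0, 0],
    [-0.04, 0, 0, 0],
    [-0.04, 0, 0, 0]
  ]
}}

```text
t: 5.82
tcp_pos: [333.8, -1081.9, 299.1]
orientation: [0.186, 0.586, 0.778, -0.132]
ft_force: [0.1, -0.4, -0.8]
gripper_width: 0.999
```

```bash
python3 st.py
```

```text
5.8167 [  333.8 -1081.9   299.1] loc [ 945.  -552.7  299.1] [-1.344  1.001  0.216  0.036  1.465 -1.62 ]
tool axes (cols) in press frame
 [[-0.896 -0.01   0.444]
 [-0.004  1.     0.015]
 [-0.444  0.012 -0.896]] lean 26.4 F [ 0.1 -0.4 -0.8] 0.9985273930219992
```

Request:
{"api": "arm_command", "payload": {
  "steps": [
    [-0.04, 0, 0, 0],
    [-0.04, 0, 0, 0],
    [-0.04, 0, 0, 0],
    [-0.04, 0, 0, 0],
    [-0.04, 0, 0, 0],
    [-0.04, 0, 0, 0]
  ],
  "fingers": 1,
  "squeeze": 10
}}

```text
t: 6.32
tcp_pos: [342.8, -1128.3, 358.7]
orientation: [0.254, 0.572, 0.758, -0.182]
ft_force: [-0.1, -0.0, -0.0]
gripper_width: 0.582
```

```bash
python3 st.py
```

```text
6.3167 [  342.8 -1128.3   358.7] loc [ 992.2 -556.5  358.7] [-1.35   0.976  0.216  0.051  1.317 -1.624]
tool axes (cols) in press frame
 [[-0.805 -0.01   0.594]
 [ 0.001  1.     0.018]
 [-0.594  0.015 -0.805]] lean 36.4 F [-0.1 -0.  -0. ] 0.5824567353728737
```

Request:
{"api": "arm_command", "payload": {
  "steps": [
    [0.028, 0.022, -0.018, 0],
    [0.028, 0.022, -0.018, 0],
    [0.028, 0.022, -0.018, 0],
    [0.028, 0.022, -0.018, 0],
    [0.028, 0.022, -0.018, 0],
    [0.028, 0.022, -0.018, 0],
    [0.028, 0.022, -0.018, 0],
    [0.028, 0.022, -0.018, 0],
    [0.028, 0.022, -0.018, 0],
    [0.028, 0.022, -0.018, 0],
    [0.028, 0.022, -0.018, 0],
    [0.028, 0.022, -0.018, 0]
  ]
}}

```text
t: 7.32
tcp_pos: [485.1, -675.4, 339.5]
orientation: [0.255, 0.573, 0.758, -0.182]
ft_force: [0.4, 0.1, 0.6]
gripper_width: 0.01
```

```bash
python3 st.py
```

```text
7.3167 [ 485.1 -675.4  339.5] loc [ 594.3 -297.7  339.5] [-0.945  0.355  1.409 -0.269  0.784 -1.088]
tool axes (cols) in press frame
 [[-0.804 -0.01   0.594]
 [ 0.002  1.     0.019]
 [-0.594  0.017 -0.804]] lean 36.5 F [0.4 0.1 0.6] 0.010297343471443985
```

Request:
{"api": "arm_command", "payload": {
  "steps": [
    [0.031, 0.021, -0.011, 0],
    [0.031, 0.021, -0.011, 0],
    [0.031, 0.021, -0.011, 0],
    [0.031, 0.021, -0.011, 0],
    [0.031, 0.021, -0.011, 0],
    [0.031, 0.021, -0.011, 0],
    [0.031, 0.021, -0.011, 0],
    [0.031, 0.021, -0.011, 0],
    [0.031, 0.021, -0.011, 0],
    [0.031, 0.021, -0.011, 0],
    [0.031, 0.021, -0.011, 0],
    [0.031, 0.021, -0.011, 0]
  ]
}}

```text
t: 8.32
tcp_pos: [624.6, -241.8, 228.9]
orientation: [0.255, 0.573, 0.758, -0.181]
ft_force: [1.3, 0.2, 0.3]
gripper_width: 0.002
```

```bash
python3 st.py
```

```text
8.3167 [ 624.6 -241.8  228.9] loc [214.1 -46.7 228.9] [-0.171  0.369  1.685 -0.733  0.908 -0.035]
tool axes (cols) in press frame
 [[-0.805 -0.01   0.593]
 [ 0.003  1.     0.021]
 [-0.594  0.018 -0.805]] lean 36.4 F [1.3 0.2 0.3] 0.0017798613309795632
```

The lean holds. Joint 4 is at -0.73 and its limit is -0.96, so before going low I'll fit the arm's link lengths to the recorded poses and predict joint 4 at the pull.

```bash
cat > kin.py <<'E'
from h import *
from scipy.optimize import least_squares
def fk(q,k):
    a1,L2,L3,h,L6=k
    Rz=lambda a:Ro.from_euler('z',a).as_matrix();Ry=lambda a:Ro.from_euler('y',a).as_matrix()
    R1=Rz(q[0]);R2=R1@Ry(q[1]);R3=R2@Ry(q[2]);R4=R3@Rz(q[3]);R5=R4@Ry(q[4])
    w=R1@[a1,0,h]+R2@[0,0,L2]+R3@[0,0,L3]
    return w+R5@[0,0,L6],R5[:,2]
D=[([1.098,.359,1.51,0,1.272],[210.1,562,222.6]),([.075,.119,1.54,0,1.484],[487.6,105.7,342.2]),([-1.332,.689,.662,0,1.792],[264.8,-795.8,342.1]),
([-1.339,.999,.216,.022,1.644],[320.4,-1019.3,277.3]),([-1.35,.976,.216,.051,1.317],[342.8,-1128.3,358.7]),([-.945,.355,1.409,-.269,.784],[485.1,-675.4,339.5]),([-.171,.369,1.685,-.733,.908],[624.6,-241.8,228.9])]
r=least_squares(lambda k:np.concatenate([fk(q,k)[0]-t for q,t in D]),[0,450,450,350,250]);K=r.x
if __name__=='__main__':
    print(K.round(1),np.abs(r.fun).max().round(1))
    lo=[-2.97,-1.01,.21,-.96,.2];hi=[2.97,2.36,2.38,4.11,2.71]
    for lean in (30,36.4,40):
      for P in [(61,28,126),(20,28,123),(-118,0,50),(-126,0,58),(-170,0,55),(-170,0,150)]:
        a=np.radians(lean);d=np.sin(a)*ex+np.array([0,0,-np.cos(a)])
        # TCP; for pull grasp points P is TCP
        s=least_squares(lambda q:np.concatenate([(fk(q,K)[0]-glob(*P))/1000,fk(q,K)[1]-d]),[0,.4,1.7,-.7,.9])
        print(lean,P,s.x.round(2),s.cost<1e-9)
E
python3 kin.py
```

```text
[-99.3 726.8 491.1  12.7 321.6] 75.7
30 (61, 28, 126) [ 0.13  0.43  1.71 -0.62  1.01] True
30 (20, 28, 123) [ 0.2   0.43  1.73 -0.62  1.04] True
30 (-118, 0, 50) [ 0.43  0.47  1.85 -0.62  1.01] True
30 (-126, 0, 58) [ 0.44  0.46  1.84 -0.61  1.03] True
30 (-170, 0, 55) [ 0.51  0.47  1.82 -0.59  1.07] True
30 (-170, 0, 150) [ 0.51  0.4   1.72 -0.54  1.22] True
36.4 (61, 28, 126) [ 0.18  0.44  1.74 -0.76  1.04] True
36.4 (20, 28, 123) [ 0.25  0.44  1.75 -0.74  1.07] True
36.4 (-118, 0, 50) [ 0.48  0.49  1.85 -0.72  1.07] True
36.4 (-126, 0, 58) [ 0.49  0.49  1.84 -0.71  1.09] True
36.4 (-170, 0, 55) [ 0.56  0.5   1.82 -0.68  1.13] True
36.4 (-170, 0, 150) [ 0.56  0.42  1.73 -0.64  1.27] True
40 (61, 28, 126) [ 0.21  0.45  1.76 -0.83  1.06] True
40 (20, 28, 123) [ 0.27  0.45  1.76 -0.81  1.09] True
40 (-118, 0, 50) [ 0.5   0.51  1.86 -0.77  1.11] True
40 (-126, 0, 58) [ 0.52  0.5   1.85 -0.76  1.13] True
40 (-170, 0, 55) [ 0.59  0.52  1.82 -0.73  1.17] True
40 (-170, 0, 150) [ 0.59  0.43  1.73 -0.69  1.3 ] True
```

The rough fit (residual 76 mm, so only indicative) gives joint 4 about -0.7 at the pull, which is acceptable. I'll go to just right of the ball, watching the joints.

Request:
{"api": "arm_command", "payload": {
  "steps": [
    [0.033, 0.015, 0, 0],
    [0.033, 0.015, 0, 0],
    [0.033, 0.015, 0, 0],
    [0.033, 0.015, 0, 0],
    [0.032, 0.015, 0, 0],
    [0, 0, 0, 0]
  ]
}}

```text
t: 8.82
tcp_pos: [661.4, -90.2, 128.7]
orientation: [0.253, 0.571, 0.76, -0.18]
ft_force: [1.2, -0.7, 0.2]
gripper_width: 0.006
```

```bash
python3 st.py; python3 - <<'E'
from h import *
for n in ['scene','top']:
    p,d=capture(n);save(n+'1',cv2.resize(p[150:290,200:370],None,fx=4,fy=4,interpolation=cv2.INTER_CUBIC))
E
```

```text
8.8167 [661.4 -90.2 128.7] loc [ 78.   29.5 128.7] [ 0.093  0.555  1.658 -0.79   0.947  0.295]
tool axes (cols) in press frame
 [[-0.807 -0.014  0.59 ]
 [-0.003  1.     0.021]
 [-0.59   0.015 -0.807]] lean 36.2 F [ 1.2 -0.7  0.2] 0.005957243684642778
```

View pics/scene1.png

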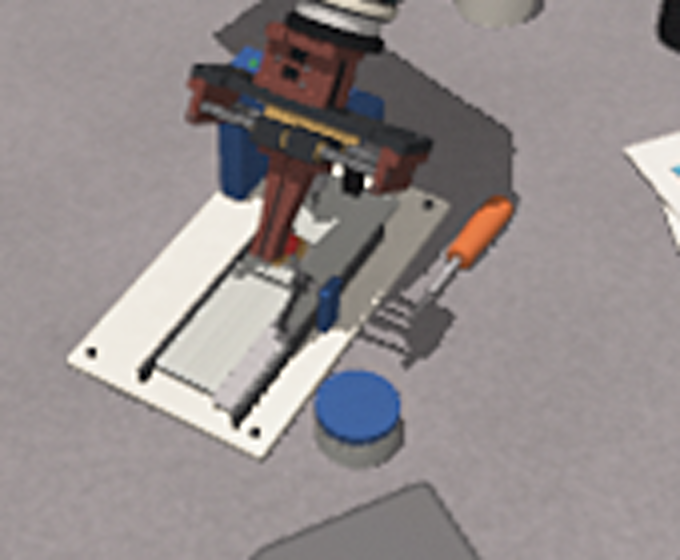

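The gripper is right of the ball and leaning over it as planned, with the ball just showing at about (291, 243) in the zoom. Now I'll push towards the pull.

Request:
{"api": "arm_command", "payload": {
  "steps": [
    [0.009, 0, -0.0065, 0],
    [0.009, 0, -0.0065, 0],
    [0.009, 0, -0.0065, 0],
    [0.009, 0, -0.0065, 0],
    [0.009, 0, -0.0065, 0],
    [0.009, 0, -0.0065, 0],
    [0, 0, 0, 0],
    [0, 0, 0, 0],
    [0, 0, 0, 0]
  ]
}}

```text
t: 9.67
tcp_pos: [642.0, -31.5, 131.6]
orientation: [0.254, 0.573, 0.758, -0.181]
ft_force: [-0.4, 0.7, -0.4]
gripper_width: 0.007
```

```bash
python3 st.py; python3 - <<'E'
from h import *
for n in ['scene','top']:
    p,d=capture(n);save(n+'2',cv2.resize(p[150:290,200:370],None,fx=4,fy=4,interpolation=cv2.INTER_CUBIC))
E
```

```text
9.6667 [642.  -31.5 131.6] loc [ 16.3  26.7 131.6] [ 0.196  0.549  1.663 -0.771  1.009  0.371]
tool axes (cols) in press frame
 [[-0.805 -0.01   0.593]
 [ 0.002  1.     0.019]
 [-0.593  0.016 -0.805]] lean 36.4 F [-0.4  0.7 -0.4] 0.0069590458965405775
```

View pics/scene2.png

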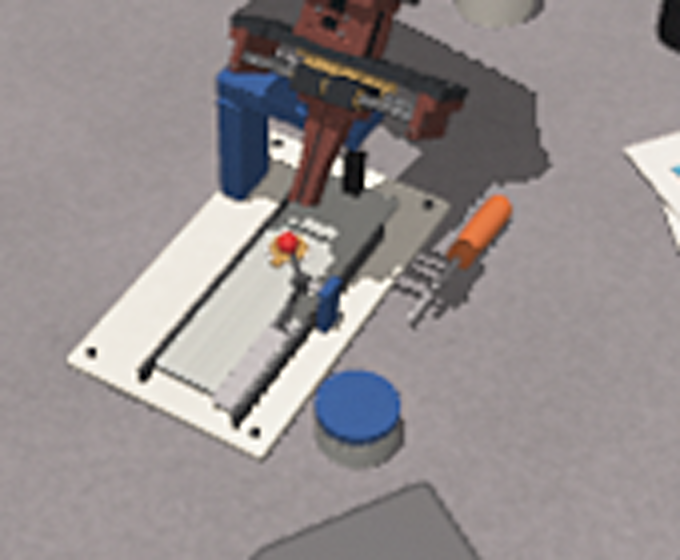

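The lever hasn't moved: the finger tip, at z 131, skimmed over the ball. I'll go back over it and push again about 15 mm lower.

Request:
{"api": "arm_command", "payload": {
  "steps": [
    [-0.012, 0, -0.016, 0],
    [-0.027, 0, 0.02, 0],
    [-0.028, 0, 0.02, 0],
    [0, 0, 0, 0],
    [0.01, 0, 0.014, 0],
    [0.01, 0, 0.014, 0],
    [0, 0, 0, 0]
  ]
}}

```text
t: 10.35
tcp_pos: [659.0, -98.2, 114.4]
orientation: [0.252, 0.573, 0.758, -0.183]
ft_force: [-0.1, -0.5, -0.1]
gripper_width: 0.003
```

```bash
python3 st.py
```

```text
10.35 [659.  -98.2 114.4] loc [ 85.1  25.1 114.4] [ 0.082  0.574  1.669 -0.808  0.927  0.318]
tool axes (cols) in press frame
 [[-0.806 -0.007  0.591]
 [ 0.001  1.     0.014]
 [-0.591  0.012 -0.806]] lean 36.3 F [-0.1 -0.5 -0.1] 0.0033658940136074168
```

Request:
{"api": "arm_command", "payload": {
  "steps": [
    [0.009, 0.0003, -0.0073, 0],
    [0.009, 0.0003, -0.0073, 0],
    [0.009, 0.0003, -0.0073, 0],
    [0.009, 0.0003, -0.0073, 0],
    [0.009, 0.0003, -0.0073, 0],
    [0.009, 0.0003, -0.0073, 0],
    [0, 0, 0, 0],
    [0, 0, 0, 0],
    [0, 0, 0, 0]
  ]
}}

```text
t: 11.1
tcp_pos: [643.7, -30.0, 120.8]
orientation: [0.254, 0.573, 0.758, -0.181]
ft_force: [0.5, -0.2, -0.7]
gripper_width: 0.003
```

```bash
python3 st.py; python3 - <<'E'
from h import *
for n in ['scene','top']:
    p,d=capture(n);save(n+'3',cv2.resize(p[150:290,200:370],None,fx=4,fy=4,interpolation=cv2.INTER_CUBIC))
E
```

```text
11.1 [643.7 -30.  120.8] loc [ 15.3  28.6 120.8] [ 0.198  0.566  1.665 -0.779  0.997  0.388]
tool axes (cols) in press frame
 [[-0.805 -0.01   0.593]
 [ 0.002  1.     0.019]
 [-0.593  0.016 -0.805]] lean 36.4 F [ 0.5 -0.2 -0.7] 0.0032204050006153853
```

View pics/scene3.png

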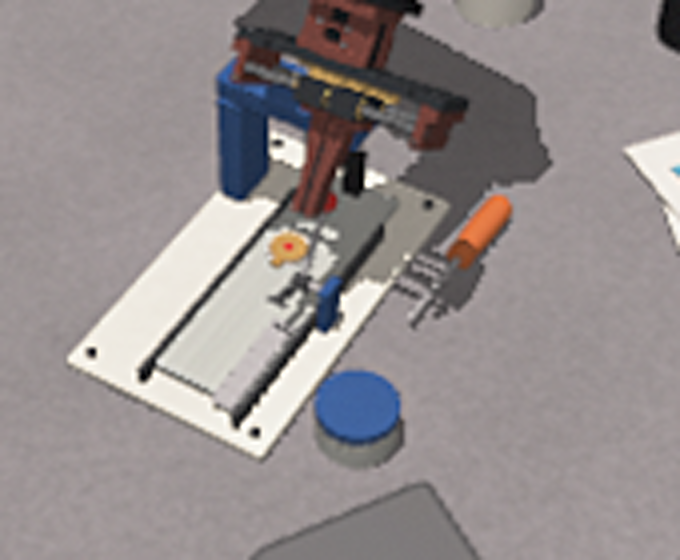

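The lever flipped: the ball now shows at (330, 203) on the pull's side, and the red dot is uncovered at (288, 246). Next I'll back off, lift, cross over the arm and check the lever.

Request:
{"api": "arm_command", "payload": {
  "steps": [
    [-0.012, 0, 0.009, 0],
    [-0.021, 0, -0.028, 0],
    [-0.021, 0, -0.028, 0],
    [-0.021, 0, -0.028, 0],
    [-0.021, 0, -0.028, 0],
    [0.032, -0.005, -0.024, 0],
    [0.032, -0.005, -0.024, 0],
    [0.032, -0.005, -0.024, 0],
    [0.032, -0.005, -0.024, 0],
    [0.032, -0.005, -0.024, 0],
    [0, 0, 0, 0]
  ],
  "fingers": 0.3
}}

```text
t: 12.12
tcp_pos: [565.2, 143.2, 261.6]
orientation: [0.253, 0.572, 0.759, -0.18]
ft_force: [1.0, -0.3, -0.2]
gripper_width: 0.702
```

```bash
python3 st.py; python3 - <<'E'
from h import *
for n in ['scene','top','wrist']:
    p,d=capture(n);save(n+'4',cv2.resize(p[150:290,200:370],None,fx=4,fy=4,interpolation=cv2.INTER_CUBIC) if n!='wrist' else p)
    if n!='wrist':
        c=camera_params(n)
        print([((proj(c,glob(*P))-[200,150])*4).round() for P in [(-17,28,110),(0,28,117),(44,28,116)]])
E
```

```text
12.1167 [565.2 143.2 261.6] loc [-172.7   -0.4  261.6] [ 0.511  0.408  1.524 -0.628  1.397  0.404]
tool axes (cols) in press frame
 [[-0.807 -0.013  0.59 ]
 [-0.001  1.     0.021]
 [-0.591  0.016 -0.807]] lean 36.2 F [ 1.  -0.3 -0.2] 0.7018204646100793
[array([325., 195.]), array([314., 202.]), array([285., 237.])]
[array([305., 240.]), array([332., 230.]), array([402., 211.])]
```

View pics/top4.png

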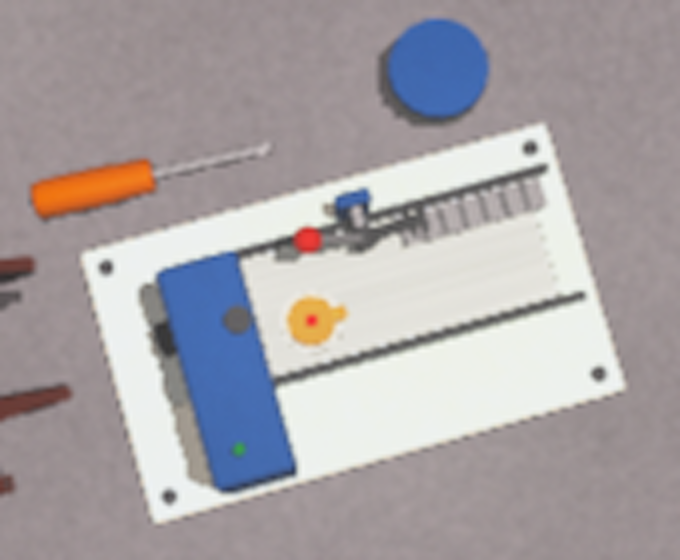

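View pics/wrist4.png

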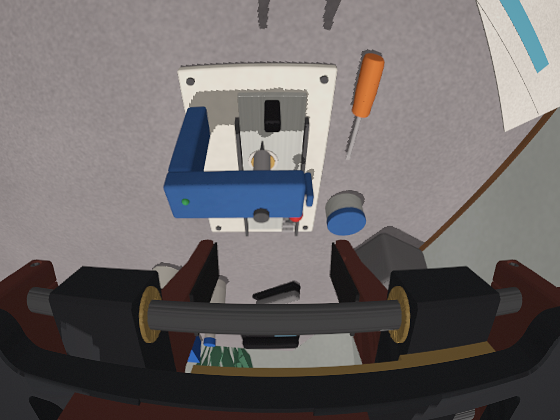

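View pics/scene4.png

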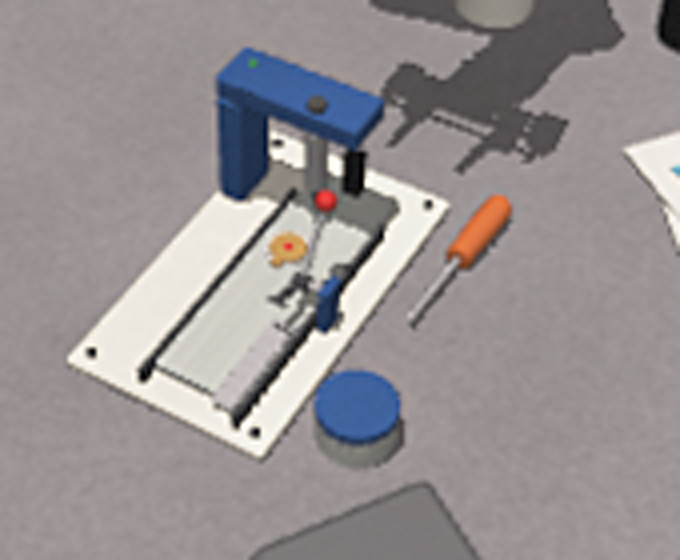

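The pawl is fully up: the ball matches the predicted position in both views. The wrist view now sees the pull at (272, 115), the needle at about (262, 146) and the tag at (263, 160) under the arm. I'll measure the pull there.

```bash
python3 - <<'E'
from h import *
p=cv2.imread('pics/wrist4.png')[...,::-1];o=arm.get_obs()
save('w4z',cv2.resize(p[85:185,210:330],None,fx=6,fy=6,interpolation=cv2.INTER_CUBIC))
for n,uv,z in [('pull',(272,115),60),('arm corner',(304,172),150),('arm cornerL',(166,172),150),('base',(180,68),12),('base',(337,64),12)]: print(n,loc(wonz(o,uv,z)).round(1))
E
```

```text
pull [-119.4    2.2   60. ]
arm corner [-121.4   29.   150. ]
arm cornerL [-123.8  -92.8  150. ]
base [-157.3 -102.5   12. ]
base [-160.    75.9   12. ]
```

View pics/w4z.png

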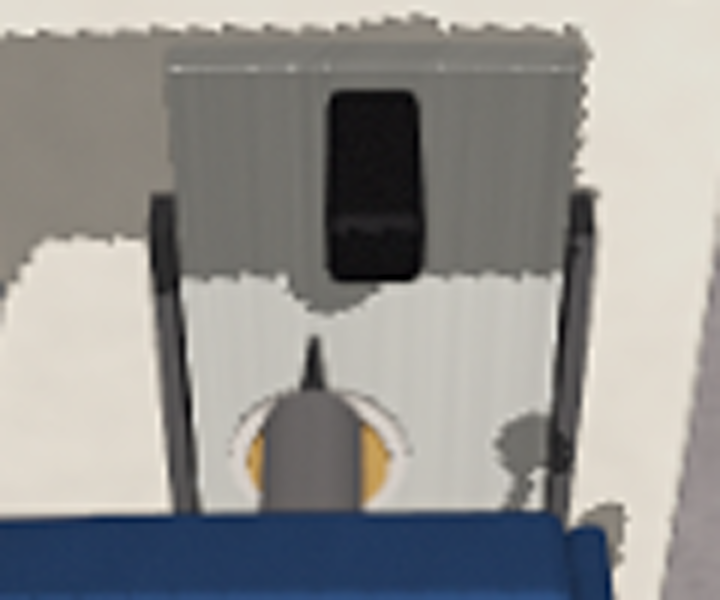

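```bash
python3 - <<'E'
from h import *
o=arm.get_obs()
f=lambda u,v:(210+u/6,85+v/6)
for n,uv,z in [('front bot',f(372,92),24),('front top',f(375,215),70),('back top',f(376,280),70),('needle tip',f(314,338),36),('front L',f(328,150),50),('R',f(420,150),50),('slide front edge',f(372,68),24)]: print(n,loc(wonz(o,uv,z)).round(1))
E
```

```text
front bot [-115.7    2.6   24. ]
front top [-118.7    2.7   70. ]
back top [-104.2    2.9   70. ]
needle tip [-63.2  -9.2  36. ]
front L [-119.3   -5.7   50. ]
R [-119.2   11.1   50. ]
slide front edge [-121.3    2.6   24. ]
```

Using the needle tip as a check, this view reads about 6 mm too far in +x and 3 mm too far in +y. So the pull's centre is near x -116, y 0. I'll descend and go in along the tool axis.

Request:
{"api": "arm_command", "payload": {
  "steps": [
    [0.019, 0, 0.029, 0],
    [0.019, 0, 0.029, 0],
    [0.019, 0, 0.029, 0],
    [0.019, 0, 0.028, 0],
    [0, 0, 0, 0],
    [0, 0, 0.025, 0],
    [0, 0, 0.025, 0],
    [0, 0, 0, 0]
  ]
}}

```text
t: 12.93
tcp_pos: [578.7, 100.3, 82.9]
orientation: [0.253, 0.574, 0.757, -0.184]
ft_force: [0.0, 0.6, 0.9]
gripper_width: 0.7
```

```bash
python3 st.py; python3 - <<'E'
from h import *
o=arm.get_obs();p,d=capture('wrist');save('wrist5',p)
E
```

```text
12.9333 [578.7 100.3  82.9] loc [-127.7    1.1   82.9] [ 0.439  0.618  1.691 -0.733  1.073  0.606]
tool axes (cols) in press frame
 [[-0.804 -0.006  0.594]
 [ 0.002  1.     0.013]
 [-0.594  0.012 -0.804]] lean 36.5 F [0.  0.6 0.9] 0.7000946398611819
```

View pics/wrist5.png

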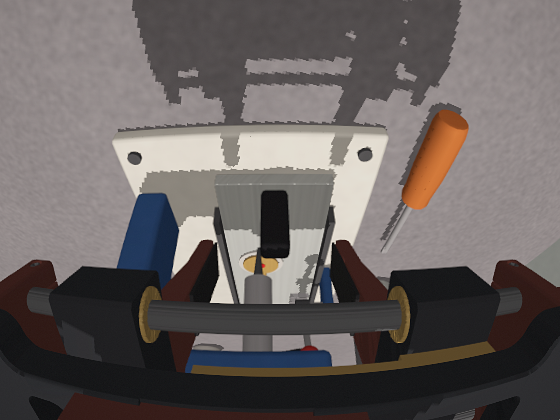

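The pull at (274, 222) lies centred between the finger tips at (212, 242) and (337, 242). I'll shift 10 mm outwards and go in.

Request:
{"api": "arm_command", "payload": {
  "steps": [
    [0.008, 0, 0.006, 0],
    [0, 0, 0.019, 0],
    [0, 0, 0.019, 0],
    [0, 0, 0, 0]
  ]
}}

```text
t: 13.32
tcp_pos: [585.2, 84.8, 43.3]
orientation: [0.254, 0.573, 0.758, -0.182]
ft_force: [-0.7, 0.5, -0.3]
gripper_width: 0.705
```

```bash
python3 st.py; python3 - <<'E'
from h import *
o=arm.get_obs();p,d=capture('wrist');save('wrist6',p);p,d=capture('scene');save('scene6',cv2.resize(p[150:290,200:370],None,fx=4,fy=4,interpolation=cv2.INTER_CUBIC))
E
```

```text
13.3167 [585.2  84.8  43.3] loc [-111.     3.2   43.3] [ 0.411  0.674  1.717 -0.779  0.995  0.655]
tool axes (cols) in press frame
 [[-0.805 -0.008  0.593]
 [ 0.002  1.     0.017]
 [-0.593  0.015 -0.805]] lean 36.4 F [-0.7  0.5 -0.3] 0.7049682310519578
```

View pics/wrist6.png

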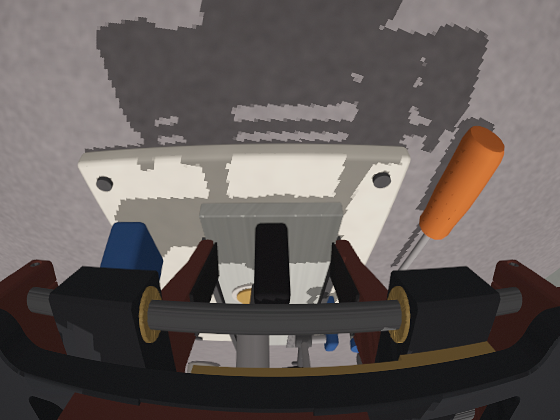

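View pics/scene6.png

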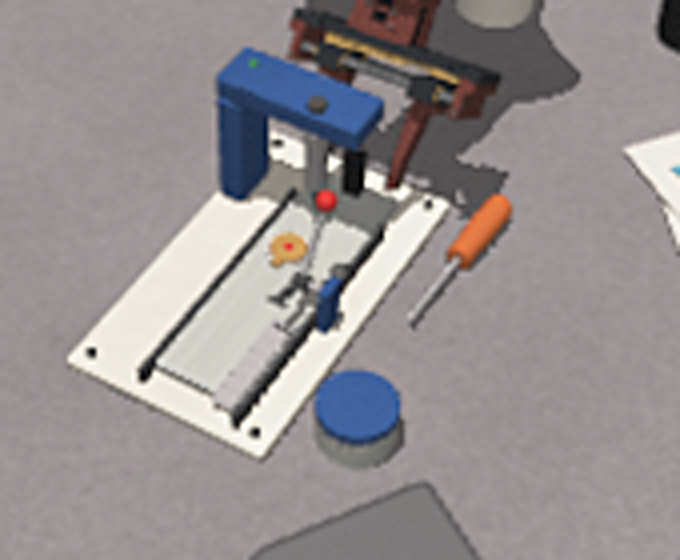

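The fingers straddle the pull, whose front edge is near (271, 225), and the body clears the arm. I'll make a small correction, then close.

Request:
{"api": "arm_command", "payload": {
  "steps": [
    [-0.0025, -0.002, 0.002, 0],
    [0, 0, 0, 0]
  ]
}}

```text
t: 13.58
tcp_pos: [584.8, 82.5, 45.1]
orientation: [0.255, 0.573, 0.758, -0.181]
ft_force: [-0.2, 0.6, 0.6]
gripper_width: 0.699
```

Request:
{"api": "arm_command", "payload": {
  "steps": [
    [0, 0, 0, 0],
    [0, 0, 0, 0],
    [0, 0, 0, 0],
    [0, 0, 0, 0],
    [0, 0, 0, 0],
    [0, 0, 0, 0],
    [0, 0, 0, 0]
  ],
  "fingers": 1,
  "squeeze": 20
}}

```text
t: 14.17
tcp_pos: [584.6, 82.0, 43.8]
orientation: [0.254, 0.573, 0.758, -0.181]
ft_force: [8.0, 1.3, -1.6]
gripper_width: 0.215
```

```bash
python3 st.py; python3 - <<'E'
from h import *
p,d=capture('top');save('top7',cv2.resize(p[150:290,200:370],None,fx=4,fy=4,interpolation=cv2.INTER_CUBIC))
o=arm.get_obs();p,d=capture('wrist');save('wrist7',p)
E
```

```text
14.1667 [584.6  82.   43.8] loc [-108.6    1.8   43.8] [ 0.407  0.671  1.723 -0.783  0.99   0.656]
tool axes (cols) in press frame
 [[-0.805 -0.009  0.593]
 [ 0.002  1.     0.019]
 [-0.593  0.016 -0.805]] lean 36.4 F [ 8.   1.3 -1.6] 0.21530642191466437
```

View pics/wrist7.png

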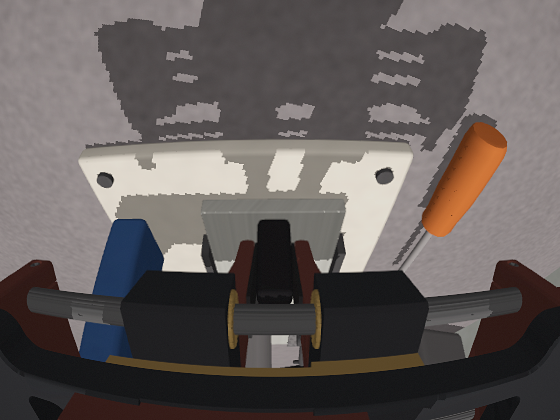

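The gripper has the pull: the opening is 19 mm on an 18 mm wide pull. I'll draw 40 mm first, then measure.

Request:
{"api": "arm_command", "payload": {
  "steps": [
    [0.0032, 0, -0.0024, 0],
    [0.0064, 0, -0.0047, 0],
    [0.0064, 0, -0.0047, 0],
    [0.0064, 0, -0.0047, 0],
    [0.0064, 0, -0.0047, 0],
    [0.0034, 0, -0.0025, 0],
    [0, 0, 0, 0],
    [0, 0, 0, 0]
  ]
}}

```text
t: 14.93
tcp_pos: [573.6, 121.5, 43.8]
orientation: [0.254, 0.573, 0.758, -0.181]
ft_force: [1.7, 2.9, 0.6]
gripper_width: 0.204
```

```bash
python3 st.py; python3 - <<'E'
from h import *
for n in ['scene','top','wrist']:
    p,d=capture(n);save(n+'8r',p)
    c=camera_params(n)
    if n=='scene':
        print([proj(c,glob(*P)).round(1) for P in [(-70,-12,36),(-70,-12,28.4),(-74,-12,28.4)]])
        save('scene8',cv2.resize(p[170:240,240:320],None,fx=8,fy=8,interpolation=cv2.INTER_CUBIC))
    if n=='wrist': save('wrist8',cv2.resize(p[180:340,180:380],None,fx=3.5,fy=3.5,interpolation=cv2.INTER_CUBIC))
E
```

```text
14.9333 [573.6 121.5  43.8] loc [-149.5    1.8   43.8] [ 0.474  0.68   1.697 -0.748  1.033  0.681]
tool axes (cols) in press frame
 [[-0.806 -0.01   0.592]
 [ 0.002  1.     0.02 ]
 [-0.592  0.017 -0.806]] lean 36.3 F [1.7 2.9 0.6] 0.2039255525138858
[array([278.4, 200.7]), array([278.4, 202.2]), array([279. , 201.5])]
```

View pics/scene8.png

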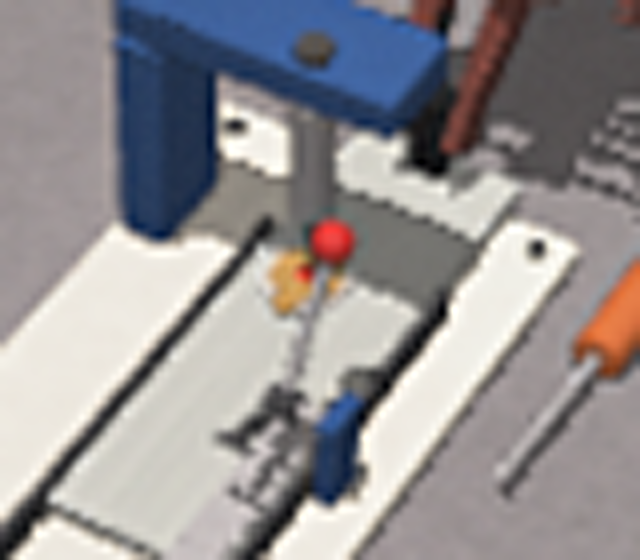

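View pics/wrist8.png

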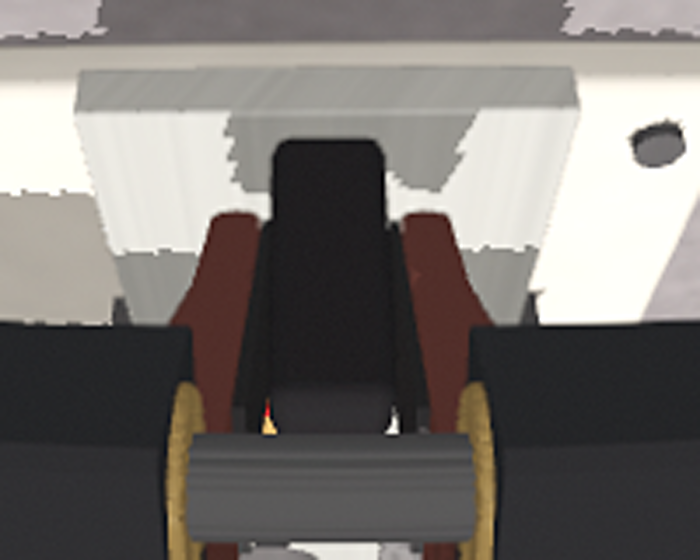

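The slide came out 40.9 mm with the pull. In the scene view the dot at about (278, 204) is just short of the needle, which projects to (278.4, 202). I'll measure with sub-pixel centroids.

```bash
python3 - <<'E'
from h import *
c=camera_params('scene')
def red(p,win,sc=1,off=(0,0)):
    h=cv2.cvtColor(p,cv2.COLOR_RGB2HSV);m=((h[...,1]>150)&((h[...,0]<6)|(h[...,0]>174))&(h[...,2]>120)).astype(np.uint8)
    n,l,s,ce=cv2.connectedComponentsWithStats(m)
    for i in range(1,n):
        q=(ce[i]+.5)/sc-.5+np.array(off)
        if win[0]<q[0]<win[2] and win[1]<q[1]<win[3]: print(s[i,4],q.round(2),loc(onz(c,q,28.4)).round(1))
for k in (3,4,6):
    print(k);
    red(cv2.imread(f'pics/scene{k}.png')[...,::-1],(255,190,300,225),4,(200,150))
print(8);red(cv2.imread('pics/scene8r.png')[...,::-1],(255,190,300,225))
red(cv2.imread('pics/scene8.png')[...,::-1],(255,190,300,225),8,(240,170))
t=camera_params('top')
x=cv2.imread('pics/top4.png')[...,::-1];h=cv2.cvtColor(x,cv2.COLOR_RGB2HSV);m=((h[...,1]>150)&((h[...,0]<6)|(h[...,0]>174))&(h[...,2]>120)).astype(np.uint8)
n,l,s,ce=cv2.connectedComponentsWithStats(m)
for i in range(1,n): 
    q=(ce[i]+.5)/4-.5+np.array([200,150]);print('top',s[i,4],q,loc(onz(t,q,28.4)).round(1),loc(onz(t,q,110)).round(1))
E
```

```text
3
98 [282.36 200.28] [-85.5  -5.   28.4]
37 [271.68 211.12] [-21.7  -9.9  28.4]
4
320 [281.02 199.64] [-85.8 -10.6  28.4]
37 [271.68 211.12] [-21.7  -9.9  28.4]
6
322 [281.03 199.66] [-85.7 -10.5  28.4]
36 [271.7  211.17] [-21.6  -9.8  28.4]
8
20 [280.9 199.7] [-85.3 -10.8  28.4]
2 [278.  203.5] [-64.1 -10.   28.4]
1284 [281.03 199.64] [-85.8 -10.6  28.4]
113 [277.78 203.7 ] [-62.8 -10.2  28.4]
top 469 [276.48427505 209.52372068] [-13.8  40.   28.4] [-16.4  28.8 110. ]
top 52 [277.44711538 229.66826923] [-25.6 -11.2  28.4] [-27.5 -19.4 110. ]
```

Both cameras, corrected by the ball's known position, put the dot at about -25.7 at the start and -66.6 now. That leaves about 3.5 mm to go.

Request:
{"api": "arm_command", "payload": {
  "steps": [
    [0.0015, 0, -0.001, 0],
    [0.0014, 0, -0.0011, 0],
    [0, 0, 0, 0],
    [0, 0, 0, 0],
    [0, 0, 0, 0]
  ]
}}

```text
t: 15.5
tcp_pos: [572.9, 123.5, 43.8]
orientation: [0.254, 0.573, 0.758, -0.181]
ft_force: [4.7, 0.4, -3.0]
gripper_width: 0.209
```

```bash
python3 st.py; python3 - <<'E'
from h import *
c=camera_params('scene');p,d=capture('scene')
x=cv2.resize(p[170:240,240:320],None,fx=8,fy=8,interpolation=cv2.INTER_CUBIC);save('scene9',x)
h=cv2.cvtColor(x,cv2.COLOR_RGB2HSV);m=((h[...,1]>150)&((h[...,0]<6)|(h[...,0]>174))&(h[...,2]>120)).astype(np.uint8)
n,l,s,ce=cv2.connectedComponentsWithStats(m)
for i in range(1,n): q=(ce[i]+.5)/8-.5+np.array([240,170]);print(s[i,4],q,loc(onz(c,q,28.4)).round(1))
E
```

```text
15.5 [572.9 123.5  43.8] loc [-151.7    1.8   43.8] [ 0.478  0.681  1.694 -0.746  1.037  0.683]
tool axes (cols) in press frame
 [[-0.805 -0.009  0.593]
 [ 0.002  1.     0.019]
 [-0.593  0.017 -0.805]] lean 36.4 F [ 4.7  0.4 -3. ] 0.20894897548121194
1282 [281.04377925 199.6374805 ] [-85.8 -10.5  28.4]
59 [277.94173729 203.23622881] [-65.1 -10.8  28.4]
```

Request:
{"api": "arm_command", "payload": {
  "steps": [
    [0.0013, 0, -0.0009, 0],
    [0, 0, 0, 0],
    [0, 0, 0, 0],
    [0, 0, 0, 0]
  ]
}}

```text
t: 15.88
tcp_pos: [572.5, 125.0, 43.8]
orientation: [0.254, 0.573, 0.758, -0.181]
ft_force: [5.0, -0.1, -2.6]
gripper_width: 0.207
```

Request:
{"api": "arm_command", "payload": {
  "steps": [
    [0, 0, 0, 0],
    [0, 0, 0, 0],
    [0, 0, 0, 0],
    [0, 0, 0, 0]
  ],
  "fingers": 0.4
}}

```text
t: 16.22
tcp_pos: [571.1, 124.9, 43.7]
orientation: [0.254, 0.573, 0.758, -0.182]
ft_force: [-0.6, -0.4, 0.5]
gripper_width: 0.469
```

```bash
python3 st.py; python3 - <<'E'
from h import *
p,d=capture('wrist');save('wrist10',p)
E
```

```text
16.2167 [571.1 124.9  43.7] loc [-153.4    0.4   43.7] [ 0.481  0.682  1.694 -0.744  1.04   0.684]
tool axes (cols) in press frame
 [[-0.805 -0.008  0.593]
 [ 0.002  1.     0.017]
 [-0.593  0.015 -0.805]] lean 36.4 F [-0.6 -0.4  0.5] 0.4690291594899965
```

View pics/wrist10.png

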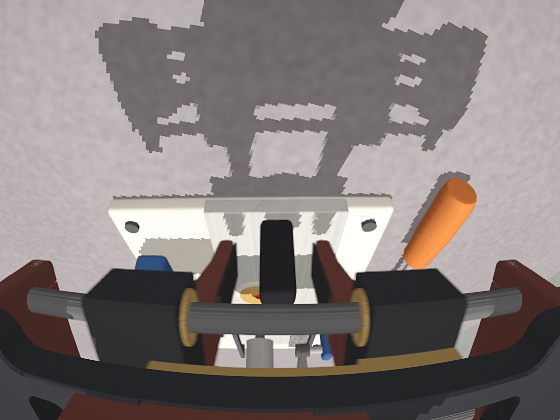

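Released. I'll back out along the tool axis and shift aside to see the needle and dot together.

Request:
{"api": "arm_command", "payload": {
  "steps": [
    [0, 0, -0.025, 0],
    [0, 0, -0.025, 0],
    [0, 0, -0.025, 0],
    [0, -0.03, 0, 0],
    [-0.015, 0, -0.02, 0],
    [0, 0, 0, 0],
    [0, 0, 0, 0]
  ]
}}

```text
t: 16.85
tcp_pos: [530.0, 159.7, 129.6]
orientation: [0.254, 0.573, 0.758, -0.18]
ft_force: [0.2, 0.3, -0.5]
gripper_width: 0.597
```

```bash
python3 st.py; python3 - <<'E'
from h import *
p,d=capture('wrist');save('wrist11',p)
E
```

```text
16.85 [530.  159.7 129.6] loc [-198.   -29.8  129.6] [ 0.566  0.542  1.684 -0.664  1.191  0.632]
tool axes (cols) in press frame
 [[-0.806 -0.01   0.592]
 [ 0.003  1.     0.021]
 [-0.592  0.019 -0.806]] lean 36.3 F [ 0.2  0.3 -0.5] 0.5972500220833111
```

View pics/wrist11.png

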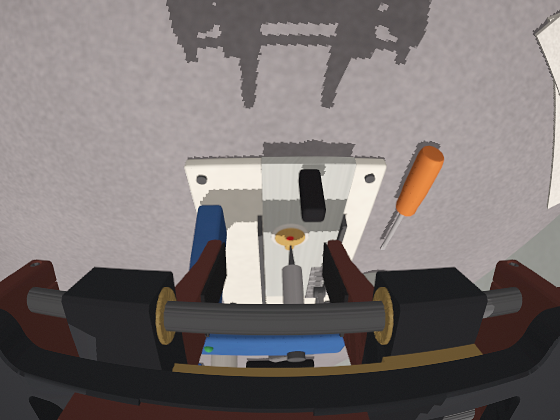

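```bash
python3 - <<'E'
from h import *
p=cv2.imread('pics/wrist11.png')[...,::-1]
save('w11z',cv2.resize(p[220:265,265:320],None,fx=12,fy=12,interpolation=cv2.INTER_CUBIC))
E
```

```text
(no output)
```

View pics/w11z.png

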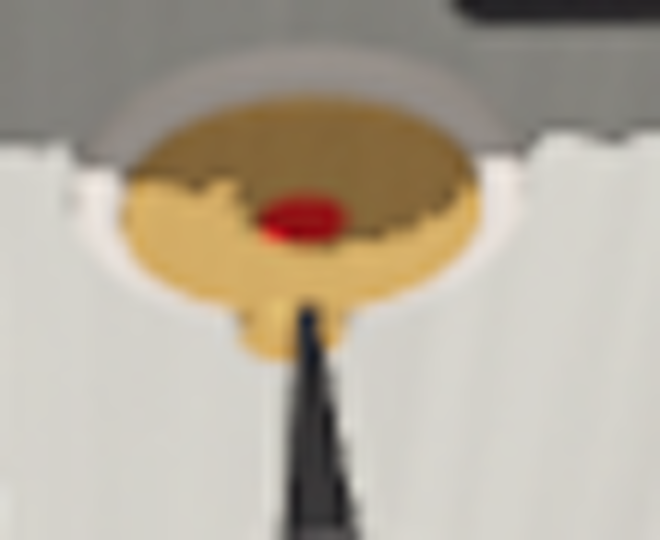

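```bash
python3 - <<'E'
from h import *
o=arm.get_obs()
f=lambda u,v:((u+.5)/12-.5+265,(v+.5)/12-.5+220)
n=loc(wonz(o,f(308,306),36));
for nm,q in [('dot',(302,219)),('disc c',(301,205))]:
    d=loc(wonz(o,f(*q),28.4));print(nm,d.round(1),'needle',n.round(1),'dot-needle',(d-n).round(1))
L=loc(wonz(o,f(122,210),28.4));R=loc(wonz(o,f(482,210),28.4));print('disc width',np.linalg.norm(R-L))
E
```

```text
dot [-68.5  -9.7  28.4] needle [-66.3  -9.5  36. ] dot-needle [-2.2 -0.3 -7.6]
disc c [-70.7  -9.9  28.4] needle [-66.3  -9.5  36. ] dot-needle [-4.4 -0.5 -7.6]
disc width 31.336139355375458
```

The wrist view puts the dot 1–2 mm beyond the needle tip, and the other estimates give about 0. That is within the 4 mm limit, so I'll leave the slide there.

At this lean the gripper would hit the blue arm when flipping the lever back. I'll remove the lean the same way, by pulling inwards past the near limit on the right side.

Request:
{"api": "arm_command", "payload": {
  "steps": [
    [-0.024, 0, -0.032, 0],
    [-0.024, 0, -0.032, 0],
    [-0.024, 0, -0.032, 0],
    [-0.024, 0, -0.032, 0],
    [-0.024, 0, -0.032, 0],
    [-0.026, -0.014, 0.019, 0],
    [-0.026, -0.014, 0.019, 0],
    [-0.026, -0.014, 0.019, 0],
    [-0.026, -0.014, 0.019, 0],
    [-0.026, -0.014, 0.019, 0],
    [-0.026, -0.014, 0.019, 0]
  ]
}}

```text
t: 17.82
tcp_pos: [499.6, -54.0, 327.0]
orientation: [0.254, 0.573, 0.758, -0.182]
ft_force: [-0.3, 0.6, -0.1]
gripper_width: 0.6
```

Request:
{"api": "arm_command", "payload": {
  "steps": [
    [-0.026, -0.014, 0.019, 0],
    [-0.026, -0.014, 0.019, 0],
    [-0.026, -0.014, 0.019, 0],
    [-0.026, -0.014, 0.019, 0],
    [-0.026, -0.014, 0.019, 0],
    [-0.026, -0.014, 0.019, 0]
  ]
}}

```text
t: 18.32
tcp_pos: [472.3, -263.3, 326.5]
orientation: [0.254, 0.573, 0.758, -0.182]
ft_force: [0.5, 0.2, -0.0]
gripper_width: 0.602
```

```bash
python3 st.py
```

```text
18.3167 [ 472.3 -263.3  326.5] loc [ 193.8 -199.1  326.5] [-0.286  0.043  1.849 -0.641  0.969 -0.265]
tool axes (cols) in press frame
 [[-0.806 -0.009  0.592]
 [ 0.002  1.     0.018]
 [-0.592  0.015 -0.805]] lean 36.3 F [ 0.5  0.2 -0. ] 0.6022675682313148
```

Request:
{"api": "arm_command", "payload": {
  "steps": [
    [-0.015, -0.033, 0.01, 0],
    [-0.015, -0.033, 0.01, 0],
    [-0.015, -0.033, 0.01, 0],
    [-0.015, -0.033, 0.01, 0],
    [-0.015, -0.033, 0.01, 0],
    [-0.015, -0.033, 0.01, 0],
    [-0.015, -0.033, 0.01, 0],
    [-0.015, -0.033, 0.01, 0],
    [-0.015, -0.033, 0.01, 0],
    [-0.015, -0.033, 0.01, 0]
  ]
}}

```text
t: 19.15
tcp_pos: [203.4, -527.5, 329.9]
orientation: [0.254, 0.574, 0.757, -0.182]
ft_force: [1.5, 0.2, 0.7]
gripper_width: 0.599
```

```bash
python3 st.py
```

```text
19.15 [ 203.4 -527.5  329.9] loc [ 376.  -529.2  329.9] [-1.363 -0.075  1.955  0.094  0.631 -1.695]
tool axes (cols) in press frame
 [[-0.805 -0.008  0.593]
 [ 0.004  1.     0.017]
 [-0.593  0.016 -0.805]] lean 36.4 F [1.5 0.2 0.7] 0.599210690705204
```

Request:
{"api": "arm_command", "payload": {
  "steps": [
    [0, 0.025, 0, 0],
    [0.024, 0, -0.018, 0],
    [0.024, 0, -0.018, 0],
    [0.024, 0, -0.018, 0],
    [0.024, 0, -0.018, 0],
    [0.024, 0, -0.018, 0],
    [0.024, 0, -0.018, 0]
  ]
}}

```text
t: 19.73
tcp_pos: [178.8, -345.0, 331.2]
orientation: [0.253, 0.574, 0.758, -0.181]
ft_force: [-1.1, 0.7, 0.5]
gripper_width: 0.598
```

```bash
python3 st.py
```

```text
19.7333 [ 178.8 -345.   331.2] loc [ 193.7 -503.8  331.2] [-1.274 -0.424  2.167  0.004  0.766 -1.55 ]
tool axes (cols) in press frame
 [[-0.807 -0.008  0.591]
 [ 0.003  1.     0.017]
 [-0.591  0.016 -0.806]] lean 36.2 F [-1.1  0.7  0.5] 0.5975920657147317
```

Request:
{"api": "arm_command", "payload": {
  "steps": [
    [0.024, 0, -0.018, 0],
    [0.024, 0, -0.018, 0],
    [0.024, 0, -0.018, 0],
    [0.024, 0, -0.018, 0]
  ]
}}

```text
t: 20.07
tcp_pos: [145.4, -229.8, 332.6]
orientation: [0.253, 0.574, 0.757, -0.181]
ft_force: [1.0, -0.6, -0.5]
gripper_width: 0.601
```

```bash
python3 st.py
```

```text
20.0667 [ 145.4 -229.8  332.6] loc [  73.7 -505.   332.6] [-1.223 -0.71   2.23  -0.033  0.99  -1.488]
tool axes (cols) in press frame
 [[-0.806 -0.007  0.591]
 [ 0.004  1.     0.017]
 [-0.591  0.016 -0.806]] lean 36.3 F [ 1.  -0.6 -0.5] 0.6010109139258493
```

```bash
python3 - <<'E'
from h import *
p,d=capture('scene');save('scene12',p)
E
```

```text
(no output)
```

View pics/scene12.png

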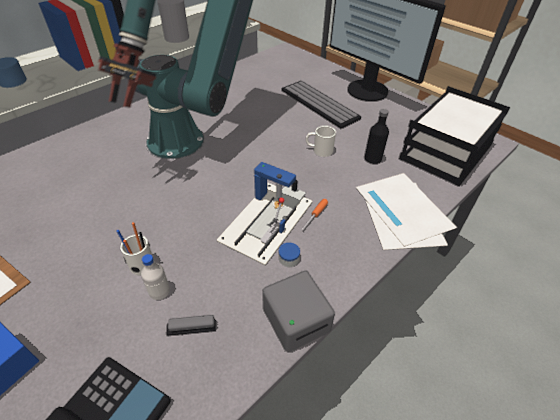

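The gripper is now close to the shoulder, so going further in this way risks touching the arm itself. I'll check whether the left side has room for an outward reach instead.

```bash
python3 - <<'E'
from h import *
c=camera_params('scene')
for n,uv in [('monitor base',(368,92)),('keyboard',(320,103)),('bottle',(375,160)),('trays',(460,180)),('robotthing',(305,60))]: print(n,onz(c,uv,0).round(0))
for P in [(-255,915,0),(-255,915,300),(100,900,300),(-255,700,300)]: print(P,proj(c,np.array(P,float)).round(0))
E
```

```text
monitor base [311. 922.   0.]
keyboard [217. 670.  -0.]
bottle [654. 508.   0.]
trays [946. 644.   0.]
robotthing [-143.  950.    0.]
(-255, 915, 0) [286.  55.]
(-255, 915, 300) [288.  -2.]
(100, 900, 300) [340.  18.]
(-255, 700, 300) [257.   8.]
```

The left side is cramped by the wall and monitor. I'll try the inward limit lower down on the right, where joint 3 should saturate further from the base.

Request:
{"api": "arm_command", "payload": {
  "steps": [
    [-0.024, 0, 0.018, 0],
    [-0.024, 0, 0.018, 0],
    [-0.024, 0, 0.018, 0],
    [-0.024, 0, 0.018, 0],
    [-0.024, 0, 0.018, 0],
    [-0.024, 0, 0.018, 0],
    [0.021, 0, 0.029, 0],
    [0.021, 0, 0.029, 0],
    [0.021, 0, 0.029, 0],
    [0.021, 0, 0.029, 0],
    [0.021, 0, 0.029, 0]
  ]
}}

```text
t: 21.03
tcp_pos: [196.4, -395.2, 171.1]
orientation: [0.232, 0.578, 0.764, -0.166]
ft_force: [-0.3, 0.6, 0.4]
gripper_width: 0.603
```

```bash
python3 st.py
```

```text
21.0333 [ 196.4 -395.2  171.1] loc [ 246.8 -500.4  171.1] [-1.263  0.004  2.358 -0.018  0.201 -1.522]
tool axes (cols) in press frame
 [[-0.837 -0.007  0.547]
 [ 0.002  1.     0.016]
 [-0.547  0.014 -0.837]] lean 33.1 F [-0.3  0.6  0.4] 0.6031446676600731
```

The lean is already dropping, now 33°. Continuing inwards.

Request:
{"api": "arm_command", "payload": {
  "steps": [
    [0.025, 0, -0.016, 0],
    [0.025, 0, -0.016, 0],
    [0.025, 0, -0.016, 0],
    [0.025, 0, -0.016, 0]
  ]
}}

```text
t: 21.37
tcp_pos: [183.9, -308.3, 212.3]
orientation: [0.221, 0.582, 0.765, -0.165]
ft_force: [0.4, -0.3, 1.1]
gripper_width: 0.599
```

```bash
python3 st.py
```

```text
21.3667 [ 183.9 -308.3  212.3] loc [ 159.7 -489.1  212.3] [-1.138 -0.254  2.375 -0.18   0.474 -1.271]
tool axes (cols) in press frame
 [[-0.848  0.001  0.53 ]
 [ 0.003  1.     0.003]
 [-0.53   0.004 -0.848]] lean 32.0 F [ 0.4 -0.3  1.1] 0.5993426901524092
```

Request:
{"api": "arm_command", "payload": {
  "steps": [
    [0.008, -0.006, 0.028, 0],
    [0.008, -0.006, 0.028, 0],
    [0.008, -0.006, 0.028, 0],
    [0.008, -0.006, 0.028, 0],
    [0.008, -0.006, 0.028, 0]
  ]
}}

```text
t: 21.78
tcp_pos: [190.6, -375.9, 128.7]
orientation: [0.187, 0.59, 0.77, -0.155]
ft_force: [-0.4, 0.1, -0.4]
gripper_width: 0.602
```

```bash
python3 st.py
```

```text
21.7833 [ 190.6 -375.9  128.7] loc [ 226.6 -500.8  128.7] [-1.206  0.098  2.373 -0.342  0.195 -1.151]
tool axes (cols) in press frame
 [[-0.882  0.013  0.47 ]
 [ 0.003  1.    -0.022]
 [-0.47  -0.018 -0.882]] lean 28.1 F [-0.4  0.1 -0.4] 0.6020048538615778
```

Request:
{"api": "arm_command", "payload": {
  "steps": [
    [0.01, 0, 0.008, 0],
    [0.01, 0, 0.008, 0],
    [0.01, 0, 0.008, 0],
    [0.01, 0, 0.008, 0],
    [0.01, 0, 0.008, 0],
    [0.01, 0, 0.008, 0]
  ]
}}

```text
t: 22.28
tcp_pos: [203.4, -361.4, 97.3]
orientation: [0.161, 0.595, 0.773, -0.15]
ft_force: [0.3, 0.4, 0.2]
gripper_width: 0.599
```

```bash
python3 st.py
```

```text
22.2833 [ 203.4 -361.4   97.3] loc [ 216.1 -484.6   97.3] [-1.108  0.191  2.375 -0.71   0.195 -0.693]
tool axes (cols) in press frame
 [[-0.904  0.024  0.427]
 [ 0.004  0.999 -0.046]
 [-0.428 -0.04  -0.903]] lean 25.4 F [0.3 0.4 0.2] 0.5990109458457201
```

Request:
{"api": "arm_command", "payload": {
  "steps": [
    [0, -0.02, 0, 0],
    [0, -0.02, 0, 0],
    [0, -0.02, 0, 0],
    [0.01, 0, 0.008, 0],
    [0.01, 0, 0.008, 0],
    [0.01, 0, 0.008, 0],
    [0, 0, 0, 0]
  ]
}}

```text
t: 22.87
tcp_pos: [165.6, -371.4, 91.5]
orientation: [0.141, 0.599, 0.775, -0.144]
ft_force: [-0.2, -0.8, 0.2]
gripper_width: 0.603
```

```bash
python3 st.py
```

```text
22.8667 [ 165.6 -371.4   91.5] loc [ 215.5 -523.6   91.5] [-1.245  0.19   2.376 -0.431  0.195 -1.091]
tool axes (cols) in press frame
 [[-0.92   0.029  0.39 ]
 [ 0.006  0.998 -0.06 ]
 [-0.391 -0.053 -0.919]] lean 23.3 F [-0.2 -0.8  0.2] 0.6025930618598514
```

Request:
{"api": "arm_command", "payload": {
  "steps": [
    [0, -0.02, 0, 0],
    [0.01, -0.01, 0.008, 0],
    [0.01, 0, 0.01, 0],
    [0.01, 0, 0.01, 0],
    [0.01, 0, 0.01, 0],
    [0.01, 0, 0.01, 0],
    [0, 0, 0, 0]
  ]
}}

```text
t: 23.45
tcp_pos: [145.3, -369.1, 71.1]
orientation: [0.115, 0.604, 0.778, -0.132]
ft_force: [-0.3, -0.0, -0.1]
gripper_width: 0.598
```

```bash
python3 st.py
```

```text
23.45 [ 145.3 -369.1   71.1] loc [ 207.9 -542.6   71.1] [-1.298  0.239  2.376 -0.392  0.196 -1.177]
tool axes (cols) in press frame
 [[-0.941  0.034  0.338]
 [ 0.009  0.997 -0.074]
 [-0.339 -0.067 -0.938]] lean 20.2 F [-0.3 -0.  -0.1] 0.5979918280448934
```

Request:
{"api": "arm_command", "payload": {
  "steps": [
    [0, -0.015, 0, 0],
    [0.01, -0.005, 0.008, 0],
    [0.01, 0, 0.01, 0],
    [0.01, 0, 0.01, 0],
    [0.01, 0, 0.01, 0],
    [0, 0, 0, 0]
  ]
}}

```text
t: 23.95
tcp_pos: [128.4, -366.2, 55.3]
orientation: [0.095, 0.608, 0.779, -0.123]
ft_force: [0.1, -0.3, 1.0]
gripper_width: 0.6
```

```bash
python3 st.py
```

```text
23.95 [ 128.4 -366.2   55.3] loc [ 200.6 -558.1   55.3] [-1.341  0.279  2.376 -0.377  0.196 -1.228]
tool axes (cols) in press frame
 [[-0.955  0.038  0.296]
 [ 0.014  0.996 -0.084]
 [-0.298 -0.076 -0.952]] lean 17.9 F [ 0.1 -0.3  1. ] 0.6003370332362836
```

The lean is 18°, mostly in x, which by my geometry clears the arm by about 10 mm. I'll go back over the press to the ball.

Request:
{"api": "arm_command", "payload": {
  "steps": [
    [-0.009, -0.002, -0.028, 0],
    [-0.009, -0.002, -0.028, 0],
    [-0.009, -0.002, -0.028, 0],
    [-0.009, -0.002, -0.028, 0],
    [0.008, 0.033, -0.016, 0],
    [0.008, 0.033, -0.016, 0],
    [0.008, 0.033, -0.016, 0],
    [0.008, 0.033, -0.016, 0],
    [0.008, 0.033, -0.016, 0],
    [0.008, 0.033, -0.016, 0],
    [0.008, 0.033, -0.016, 0],
    [0.008, 0.033, -0.016, 0]
  ],
  "fingers": 0.5
}}

```text
t: 24.95
tcp_pos: [371.5, -205.3, 257.0]
orientation: [0.096, 0.607, 0.779, -0.123]
ft_force: [0.3, -1.7, -0.5]
gripper_width: 0.5
```

```bash
python3 st.py
```

```text
24.95 [ 371.5 -205.3  257. ] loc [ 110.9 -280.7  257. ] [-0.413  0.015  1.916 -0.322  1.103 -0.53 ]
tool axes (cols) in press frame
 [[-0.954  0.037  0.297]
 [ 0.012  0.996 -0.083]
 [-0.299 -0.076 -0.951]] lean 18.0 F [ 0.3 -1.7 -0.5] 0.49962997329615516
```

Request:
{"api": "arm_command", "payload": {
  "steps": [
    [0.0155, 0.034, -0.001, 0],
    [0.0155, 0.034, -0.001, 0],
    [0.0155, 0.034, -0.001, 0],
    [0.0155, 0.034, -0.001, 0],
    [0.0155, 0.034, -0.001, 0],
    [0.0155, 0.034, -0.001, 0],
    [0.0155, 0.034, -0.001, 0],
    [0.0155, 0.034, -0.001, 0],
    [0.0155, 0.034, -0.001, 0],
    [0, 0, 0, 0]
  ]
}}

```text
t: 25.78
tcp_pos: [637.6, -0.6, 197.5]
orientation: [0.096, 0.606, 0.78, -0.122]
ft_force: [1.0, -0.4, 0.3]
gripper_width: 0.496
```

```bash
python3 st.py; python3 - <<'E'
from h import *
p,d=capture('wrist');save('wrist13',p);p,d=capture('scene');save('scene13',cv2.resize(p[120:290,180:370],None,fx=3.5,fy=3.5,interpolation=cv2.INTER_CUBIC))
E
```

```text
25.7833 [ 6.376e+02 -6.000e-01  1.975e+02] loc [-14.7  30.7 197.5] [ 0.074  0.464  1.452 -0.326  1.263 -0.071]
tool axes (cols) in press frame
 [[-0.955  0.034  0.295]
 [ 0.01   0.997 -0.08 ]
 [-0.297 -0.073 -0.952]] lean 17.8 F [ 1.  -0.4  0.3] 0.4959814170249622
```

View pics/wrist13.png

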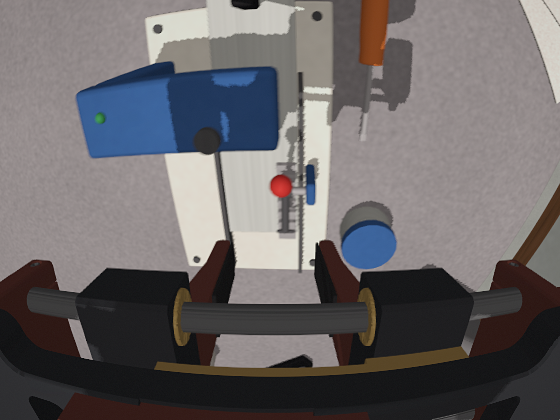

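View pics/scene13.png

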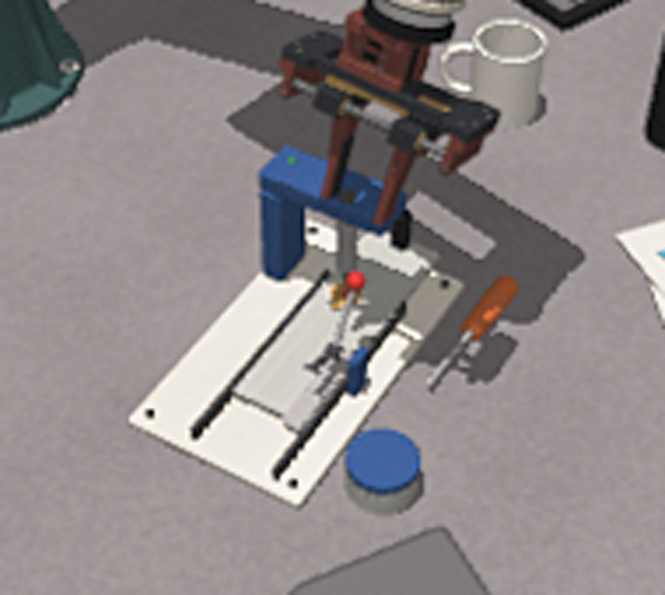

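The ball is at (281, 186) in the wrist view, between the finger lines. I'll go straight down in two stages.

Request:
{"api": "arm_command", "payload": {
  "steps": [
    [0.0095, 0.0014, 0.031, 0],
    [0.0095, 0.0014, 0.031, 0],
    [0, 0, 0, 0],
    [0, 0, 0, 0]
  ]
}}

```text
t: 26.22
tcp_pos: [628.1, -6.8, 134.2]
orientation: [0.094, 0.607, 0.779, -0.125]
ft_force: [0.2, 0.3, 0.0]
gripper_width: 0.5
```

```bash
python3 st.py; python3 - <<'E'
from h import *
o=arm.get_obs();p,d=capture('wrist');save('wrist14',p)
h=cv2.cvtColor(p,cv2.COLOR_RGB2HSV);m=((h[...,1]>170)&((h[...,0]<4)|(h[...,0]>176))&(h[...,2]>150)).astype(np.uint8)
n,l,s,ce=cv2.connectedComponentsWithStats(m)
for i in range(1,n):
    if s[i,4]>40: print(s[i,4],ce[i],loc(wonz(o,ce[i],110)).round(1))
E
```

```text
26.2167 [628.1  -6.8 134.2] loc [-11.3  19.9 134.2] [ 0.067  0.52   1.531 -0.345  1.142 -0.027]
tool axes (cols) in press frame
 [[-0.954  0.038  0.296]
 [ 0.012  0.996 -0.089]
 [-0.298 -0.081 -0.951]] lean 18.0 F [0.2 0.3 0. ] 0.5004673813464686
485 [294.65360825 232.96082474] [-10.5  31.3 110. ]
```

View pics/wrist14.png

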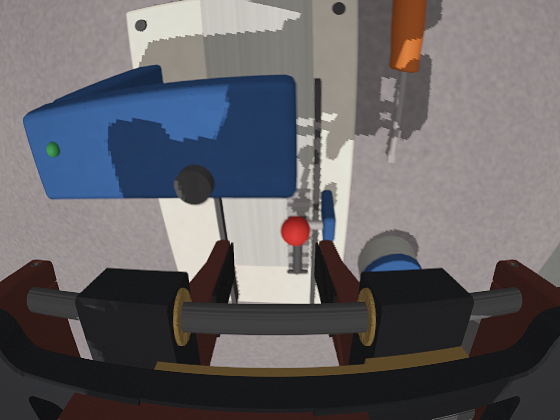

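I drifted 8 mm in y; the ball at (295, 232) is off to the right finger's side. I'll correct y, then lower.

Request:
{"api": "arm_command", "payload": {
  "steps": [
    [0, 0.008, 0, 0],
    [0.0064, 0.0013, 0.015, 0],
    [0.0064, 0.0013, 0.015, 0],
    [0, 0, 0, 0],
    [0, 0, 0, 0]
  ]
}}

```text
t: 26.68
tcp_pos: [638.8, -0.6, 102.9]
orientation: [0.096, 0.607, 0.779, -0.123]
ft_force: [-0.2, -0.7, -0.2]
gripper_width: 0.503
```

```bash
python3 st.py; python3 - <<'E'
from h import *
p,d=capture('wrist');save('wrist15',p);p,d=capture('scene');save('scene15',cv2.resize(p[140:270,220:370],None,fx=4.5,fy=4.5,interpolation=cv2.INTER_CUBIC))
E
```

```text
26.6833 [ 6.388e+02 -6.000e-01  1.029e+02] loc [-14.3  31.8 102.9] [ 7.500e-02  5.680e-01  1.534e+00 -3.540e-01  1.092e+00  1.000e-03]
tool axes (cols) in press frame
 [[-0.954  0.037  0.297]
 [ 0.013  0.996 -0.083]
 [-0.299 -0.075 -0.951]] lean 18.0 F [-0.2 -0.7 -0.2] 0.5026047988404198
```

View pics/wrist15.png

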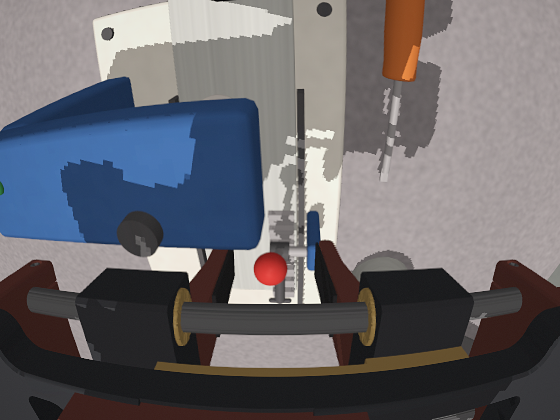

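View pics/scene15.png

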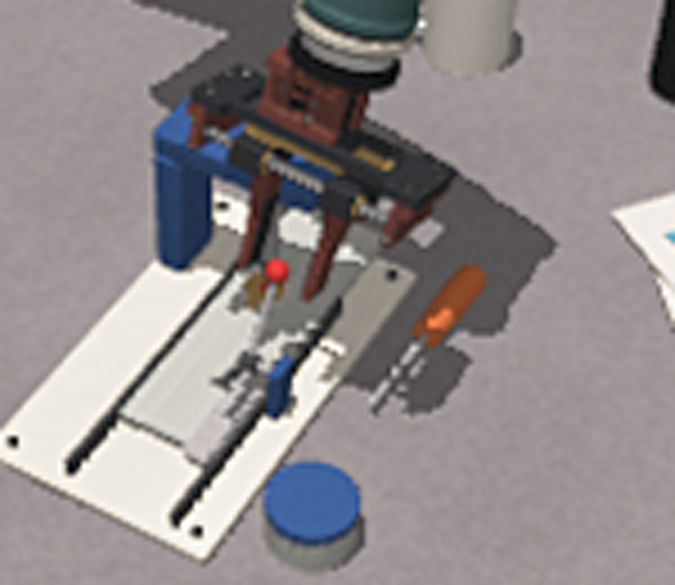

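```bash
python3 - <<'E'
from h import *
o=arm.get_obs();q=o['orientation'];R=Ro.from_quat([q[1],q[2],q[3],q[0]]).as_matrix()
P=wonz(o,(270,268),110);print(loc(P).round(1),'tool frame',(R.T@(P-o['tcp_pos'])).round(1))
E
```

```text
[-12.4  31.6 110. ] tool frame [-3.6 -1.2 -5.4]
```

The ball is in the jaws, at about (-4, -1, -6) mm in the tool frame. I'll close gently.

Request:
{"api": "arm_command", "payload": {
  "steps": [
    [-0.003, -0.001, 0.003, 0],
    [0, 0, 0, 0],
    [0, 0, 0, 0],
    [0, 0, 0, 0],
    [0, 0, 0, 0],
    [0, 0, 0, 0],
    [0, 0, 0, 0]
  ],
  "fingers": 1,
  "squeeze": 4
}}

```text
t: 27.37
tcp_pos: [637.3, -4.7, 100.2]
orientation: [0.095, 0.607, 0.779, -0.124]
ft_force: [-2.5, -0.2, 3.9]
gripper_width: 0.202
```

```bash
python3 st.py
```

```text
27.3667 [637.3  -4.7 100.2] loc [-10.8  29.3 100.2] [ 0.069  0.569  1.539 -0.356  1.085 -0.002]
tool axes (cols) in press frame
 [[-0.954  0.037  0.297]
 [ 0.013  0.996 -0.085]
 [-0.299 -0.077 -0.951]] lean 18.0 F [-2.5 -0.2  3.9] 0.20205526180771358
```

The jaws hold the ball at 17.8 mm. I'll carry it along its arc past the balance point.

Request:
{"api": "arm_command", "payload": {
  "steps": [
    [-0.0102, 0, -0.0008, 0],
    [-0.0102, 0, -0.0008, 0],
    [-0.009, 0.0003, 0.0015, 0],
    [-0.009, 0.0003, 0.0015, 0],
    [-0.011, 0.0005, 0.0045, 0],
    [0, 0, 0, 0],
    [0, 0, 0, 0]
  ]
}}

```text
t: 27.95
tcp_pos: [651.0, -53.2, 109.0]
orientation: [0.096, 0.608, 0.779, -0.124]
ft_force: [-2.7, -2.6, 3.1]
gripper_width: 0.2
```

Request:
{"api": "arm_command", "payload": {
  "steps": [
    [0, 0, 0, 0],
    [0, 0, 0, 0],
    [0, 0, 0, 0],
    [0, 0, 0, 0],
    [0, 0, 0, 0]
  ],
  "fingers": 0.5
}}

```text
t: 28.37
tcp_pos: [651.2, -51.1, 109.0]
orientation: [0.096, 0.607, 0.779, -0.123]
ft_force: [0.2, 0.9, 0.8]
gripper_width: 0.489
```

```bash
python3 st.py; python3 - <<'E'
from h import *
p,d=capture('wrist');save('wrist16',p);p,d=capture('scene');save('scene16',cv2.resize(p[140:270,220:370],None,fx=4.5,fy=4.5,interpolation=cv2.INTER_CUBIC))
E
```

```text
28.3667 [651.2 -51.1 109. ] loc [ 37.6  30.2 109. ] [-0.004  0.567  1.516 -0.356  1.085 -0.079]
tool axes (cols) in press frame
 [[-0.954  0.036  0.297]
 [ 0.012  0.996 -0.083]
 [-0.299 -0.076 -0.951]] lean 18.0 F [0.2 0.9 0.8] 0.48871870501943326
```

View pics/scene16.png

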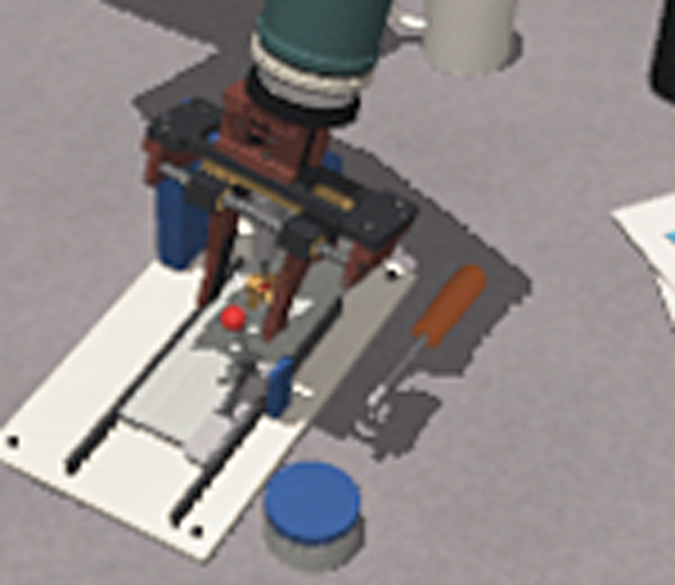

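View pics/wrist16.png

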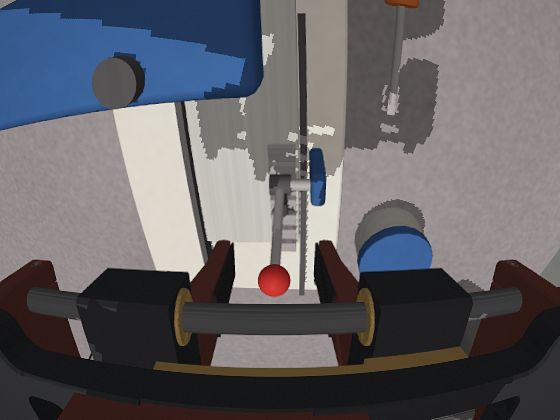

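The lever has gone over, with the ball at (232, 318) in the scene zoom, leaning away from the pull. I'll lift clear, then go to the front of the press for a last look.

Request:
{"api": "arm_command", "payload": {
  "steps": [
    [-0.009, -0.0023, -0.0285, 0],
    [-0.009, -0.0023, -0.0285, 0],
    [-0.009, -0.0023, -0.0285, 0],
    [-0.009, -0.0023, -0.0285, 0],
    [-0.009, -0.0023, -0.0285, 0],
    [0.035, 0, -0.011, 0],
    [0.035, 0, -0.011, 0],
    [0.035, 0, -0.011, 0],
    [0.035, 0, -0.011, 0],
    [0.035, 0, -0.011, 0],
    [0.035, 0, -0.011, 0],
    [0.035, 0, -0.011, 0]
  ]
}}

```text
t: 29.47
tcp_pos: [590.4, 199.7, 259.0]
orientation: [0.096, 0.607, 0.779, -0.123]
ft_force: [0.8, -0.2, 0.4]
gripper_width: 0.498
```

```bash
python3 st.py; python3 - <<'E'
from h import *
for n in ['scene','top']:
    c=camera_params(n);p,d=capture(n);x=cv2.resize(p[150:290,200:370],None,fx=4,fy=4,interpolation=cv2.INTER_CUBIC);save(n+'17',x)
    h=cv2.cvtColor(x,cv2.COLOR_RGB2HSV);m=((h[...,1]>150)&((h[...,0]<6)|(h[...,0]>174))&(h[...,2]>120)).astype(np.uint8)
    k,l,s,ce=cv2.connectedComponentsWithStats(m)
    for i in range(1,k):
        q=(ce[i]+.5)/4-.5+np.array([200,150]);print(n,s[i,4],q.round(2),'z28',loc(onz(c,q,28.4)).round(1),'z116',loc(onz(c,q,116)).round(1))
E
```

```text
29.4667 [590.4 199.7 259. ] loc [-220.3   39.1  259. ] [ 0.39   0.447  1.323 -0.29   1.498  0.183]
tool axes (cols) in press frame
 [[-0.954  0.037  0.297]
 [ 0.013  0.996 -0.084]
 [-0.299 -0.076 -0.951]] lean 18.0 F [ 0.8 -0.2  0.4] 0.4978096577162353
scene 10 [278.25 203.22] z28 [-65.7 -10.   28.4] z116 [ 10.2  32.9 116. ]
scene 271 [271.35 210.18] z28 [-24.9 -13.1  28.4] z116 [ 47.1  30.  116. ]
top 470 [300.51 202.53] z28 [51.3 40.7 28.4] z116 [ 44.3  28.6 116. ]
```

View pics/scene17.png

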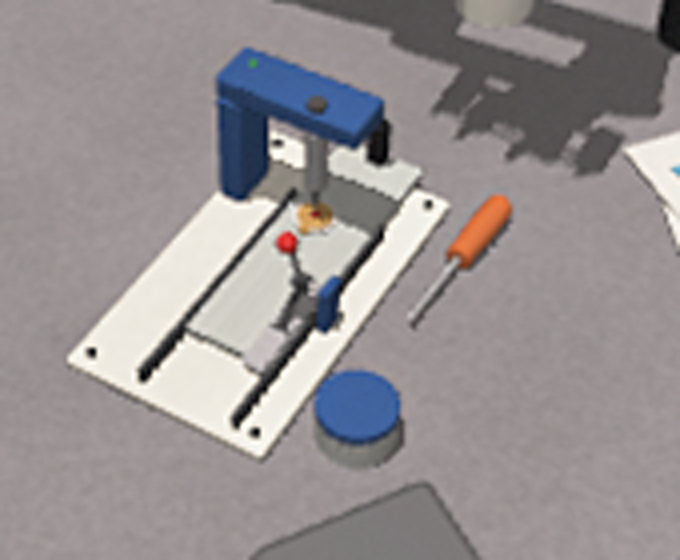

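The pawl is down: the ball is back on its starting pixels in both views, within 0.15 px. One more wrist look at the needle and dot.

Request:
{"api": "arm_command", "payload": {
  "steps": [
    [0.014, -0.03, 0.028, 0],
    [0.014, -0.025, 0.028, 0],
    [0.014, -0.01, 0.028, 0],
    [0.014, 0, 0.028, 0],
    [0, 0, 0, 0],
    [0, 0, 0, 0]
  ]
}}

```text
t: 30.07
tcp_pos: [514.8, 199.1, 141.0]
orientation: [0.095, 0.607, 0.779, -0.125]
ft_force: [-0.1, -0.2, 0.5]
gripper_width: 0.501
```

```bash
python3 st.py; python3 - <<'E'
from h import *
p,d=capture('wrist');save('wrist18',p)
E
```

```text
30.0667 [514.8 199.1 141. ] loc [-240.1  -33.9  141. ] [ 0.437  0.47   1.605 -0.302  1.222  0.316]
tool axes (cols) in press frame
 [[-0.954  0.037  0.298]
 [ 0.011  0.996 -0.087]
 [-0.3   -0.079 -0.951]] lean 18.1 F [-0.1 -0.2  0.5] 0.5010100052185028
```

View pics/wrist18.png

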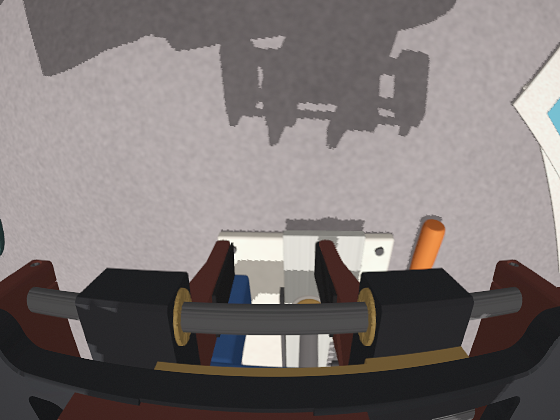

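Request:
{"api": "arm_command", "payload": {
  "steps": [
    [-0.025, 0, -0.023, 0],
    [-0.025, 0, -0.023, 0],
    [-0.03, -0.01, 0.0, 0],
    [0, 0, 0, 0],
    [0, 0, 0, 0]
  ]
}}

```text
t: 30.53
tcp_pos: [527.6, 137.3, 213.2]
orientation: [0.097, 0.609, 0.778, -0.121]
ft_force: [1.3, 0.5, -0.9]
gripper_width: 0.498
```

```bash
python3 st.py; python3 - <<'E'
from h import *
p,d=capture('wrist');save('wrist19',p)
E
```

```text
30.5333 [527.6 137.3 213.2] loc [-177.1  -38.1  213.2] [ 0.332  0.363  1.579 -0.306  1.313  0.184]
tool axes (cols) in press frame
 [[-0.954  0.04   0.297]
 [ 0.017  0.997 -0.079]
 [-0.299 -0.07  -0.952]] lean 17.9 F [ 1.3  0.5 -0.9] 0.49767309787624187
```

View pics/wrist19.png

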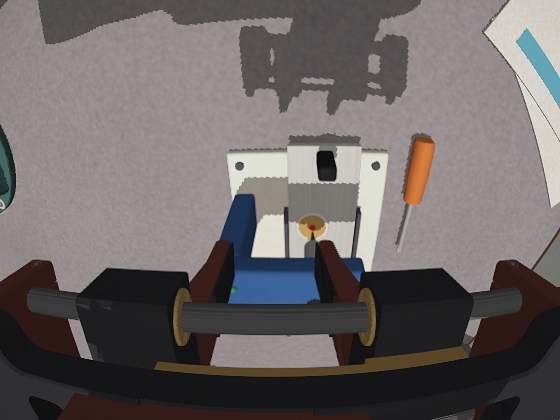

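```bash
python3 - <<'E'
from h import *
p=cv2.imread('pics/wrist19.png')[...,::-1]
save('w19z',cv2.resize(p[208:253,285:340],None,fx=12,fy=12,interpolation=cv2.INTER_CUBIC))
E
```

```text
(no output)
```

View pics/w19z.png

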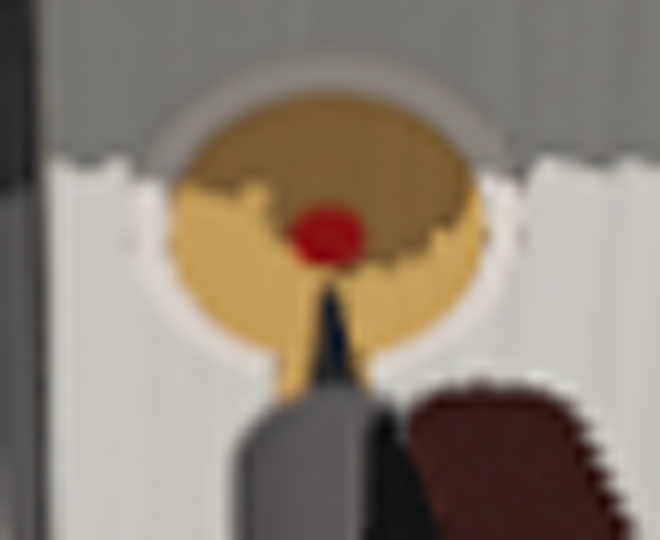

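```bash
python3 - <<'E'
from h import *
o=arm.get_obs()
f=lambda u,v:((u+.5)/12-.5+285,(v+.5)/12-.5+208)
for v in (280,290):
  n=loc(wonz(o,f(330,v),36));d=loc(wonz(o,f(328,235),28.4));print(v,'needle',n.round(1),'dot-needle',(d-n).round(1))
E
```

```text
280 needle [-69.5 -10.2  36. ] dot-needle [-0.  -0.  -7.6]
290 needle [-68.3 -10.2  36. ] dot-needle [-1.2 -0.1 -7.6]
```

The dot is 0 to 1.2 mm from directly under the needle tip, the pawl is down and the robot is touching nothing, so I'm handing in.

```bash
python3 - <<'E'
from h import *
print(arm.hand_in())
E
```

```text
the job is handed in; nothing more can be done
None
```

The press is set for its next mark and I handed the job in at about 30.6 s. The pawl was flipped up, the tag slide drawn out about 44–45 mm by its pull, and the pawl dropped back into the rack. The hand-in reports no verdict.

**Last checks**
- **Dot under needle:** the last wrist view puts the dot 0 to 1.2 mm past the needle along x and 0 to 0.1 mm across. An earlier, flatter view said about 2 mm; both are inside the 4 mm limit.
- **Pawl:** the red ball is back at its starting place within 0.15 px in both fixed views.
- **Robot and other objects:** the gripper was clear of everything at hand-in. The tin and screwdriver look unmoved. I did not measure the mug, gel bottle or pen pot at the end, but the arm passed above them and no view showed contact.

**What went wrong or was uncertain**
- **Missed first push:** my first push at the ball passed over it without moving the lever; a second push about 15 mm lower worked.
- **Getting the lean:** the moves cannot tilt the tool directly. I got the lean for the pull by reaching past the arm's outer limit, and later took most of it off at its inner limit.
- **Possible joint range issue:** during that second step, joint 5 read 0.195–0.196, slightly under its 0.2 limit. I can't tell whether that counts as passing the range.

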